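# Put the glaze kit back into its caddy

### The job

The glazing is done: gather the glaze kit into the wooden caddy. Set each of the three lidded glaze jars down upright in the bay behind the fired test tile that shows its glaze (go by the colour of the jar's body, not of its lid), without dropping it, and lay the glaze brush level across the two notched cheeks of the caddy's brush rest. The open green tumbler and the loop trimming tool do not belong to the kit: leave them where they are.

Things in the scene. Friction and masses are not known exactly. Their poses are not given: they have to be found in the camera images.
- blue_jar: screw-lid glaze jar, a cylinder 64 mm in diameter and 86 mm high (0.24 kg), standing; blue below a black lid. Origin at the centre of its underside, z up. Grasp it across the body, whose straight side ends 70 mm up (the lid is 1 mm narrower all round). Carry it clear of the fixed drawer cabinet behind the work: 205 mm high, nearest corner 0.52 m ahead of the robot, 0.08 m left.
- olive_jar: screw-lid glaze jar, a cylinder 64 mm in diameter and 86 mm high (0.24 kg), standing; olive green below a white lid. Origin at the centre of its underside, z up. Grasp it across the body, whose straight side ends 70 mm up (the lid is 1 mm narrower all round). Carry it clear of the fixed drawer cabinet behind the work: 205 mm high, nearest corner 0.52 m ahead of the robot, 0.08 m left.
- white_jar: screw-lid glaze jar, a cylinder 64 mm in diameter and 86 mm high (0.24 kg), standing; white below a black lid. Origin at the centre of its underside, z up. Grasp it across the body, whose straight side ends 70 mm up (the lid is 1 mm narrower all round). Carry it clear of the fixed drawer cabinet behind the work: 205 mm high, nearest corner 0.52 m ahead of the robot, 0.08 m left.
- brush: glaze brush lying on the table: black handle, silver ferrule, brown bristles; 209 mm long along its y axis, handle 12 mm thick (0.022 kg). Origin at mid-length on its underside, bristles toward -y; it balances at y = +26 mm, its axis 7 mm above the origin, and is best pinched there across the handle.
- loop_tool: look-alike of the brush that stays: loop trimming tool, dark brown handle, pale ferrule and a steel wire loop, 186 mm long along y, 26 mm wide at the loop, 13 mm high. Origin at mid-length on its underside.
- green_cup: look-alike of the jars that stays: open pale green tumbler without a lid, 65 mm in diameter, 84 mm high. Origin at the centre of its underside.
- blue_tile: fired glaze test tile, 56 x 41 x 9 mm, fixed flat on the ledge of the caddy in front of one of the three bays; blue glaze on half of it. Origin at the centre of its underside (20 mm above the table), x along its 56 mm, pointing to the bay behind it, y to the caddy's left. The centre of the bay's floor lies 76 mm along +x from this origin and 12 mm lower.
- olive_tile: fired glaze test tile, 56 x 41 x 9 mm, fixed flat on the ledge of the caddy in front of one of the three bays; olive green glaze on half of it. Origin at the centre of its underside (20 mm above the table), x along its 56 mm, pointing to the bay behind it, y to the caddy's left. The centre of the bay's floor lies 76 mm along +x from this origin and 12 mm lower.
- white_tile: fired glaze test tile, 56 x 41 x 9 mm, fixed flat on the ledge of the caddy in front of one of the three bays; white glaze on half of it. Origin at the centre of its underside (20 mm above the table), x along its 56 mm, pointing to the bay behind it, y to the caddy's left. The centre of the bay's floor lies 76 mm along +x from this origin and 12 mm lower.
- caddy: plywood caddy, fixed, 158 (x) x 264 mm; origin under its centre, x to its back. Bays: centres x 33, y -86/0/86 mm, 80 mm square inside, floor z 8, walls to 36, ends 40. Ledge (z 20) with tiles in front. Over it the brush rest: 8 mm cheeks at y -43 and 43, flat seats at z 46, 32 mm wide, centre x -53, between horns to z 60. The brush lies along y, either way round, balanced midway; fingers have room between the cheeks down to z 30.

How it is judged:
By the outcome, as a careful person would: the job done as asked, in the order asked, and still so for the second after the job is handed in, with the robot touching nothing.
It also fails if it takes over 109 s, if anything falls off the work surface, if the arm or the gripper's body presses on something with over 40 N, if the wrist force passes 120 N, or if a joint passes its speed limit or range.

### The arm

A 7-joint arm with a two-finger parallel gripper is mounted at the origin on the work surface; the furniture and walls round the work are solid. World frame = base frame: x ahead of the robot, y to its left, z up, the work surface at z = 0. Lengths are in mm, angles in rad, forces in N, time in s.
With the tool pointing down it reaches from about 425 to 950 mm from the base axis. Payload 16.7 kg.
Tool frame: the origin (TCP) lies on the front face of the gripper's body, between the roots of the fingers; the fingertips stand 97 mm ahead of it and the grasp point (between the pads) lies 78 mm ahead of it; x points along the fingers, y is the direction in which the jaws open and shut, and the axes are right-handed (so a half turn about x gives the same grasp; the last joint's range is limited). The gripper opens to 94 mm and grips with 3 to 60 N. Pads are 16 mm wide; open, the fingers measure 119 mm over their backs; the gripper's body (75 mm by 177 mm) begins 78 mm behind the grasp point.
Start: joints at [1.081, 0.426, 0.074, 1.606, -0.034, 1.111, -0.067], TCP at [225.58, -636.156, 302.667] pointing down, gripper open.
Joint ranges: [-2.85, 2.85], [-0.5, 2.14], [-1.23, 1.37], [0.21, 2.46], [-1.02, 4.16], [0.16, 2.05], [-2.73, 2.73]. Speed limits (rad/s): [1.89, 1.89, 2.39, 2.39, 3.01, 3.01, 3.01].

### API

Orientations are given as a unit quaternion [w, x, y, z].
In Python, from station import arm gives the robot as it stands.
- The arm moves only by the tool play_rows, never from a script. Its argument "moves" is a list of rows, each a list of 3 entries, a list of its own where there are three numbers: the shift along the world's x, y, z in mm, then the turn, a rotation vector about the world's x, y, z in degrees, then the closure, from -1 (fully open) to 1 (shut). A call has 1 to 12 rows; each row shifts and turns the pose as measured when the row begins; what a row does not reach is not made up. A row lasts 1/12 s, in which the tool goes at most 41.7 mm and 7.16 degrees, less where a joint would pass 70% of its speed; a pose out of reach is approached as far as the arm can. A call is refused whole if a number of a shift passes 41.7 or a number of a turn 7.16, either way. A call with a gripper value outside its range is refused whole. The fingers move at their own pace and stop on an object; the grip force is fixed at half the most. Time passes only in rows, so rows that do not move let the fingers close. It gives the time, the measured TCP pose, the force and the opening at its end, in the units of the state.
- arm.get_state(): the state, without advancing time (a new reading comes with each control period).
- arm.snapshot(name): name is "scene" or "top" or "wrist"; returns a dict with "img" (384x512x3 uint8, red, green, blue), "fx", "fy", "cx", "cy" (pixels), "pose" (4x4, takes a point from camera to world coordinates). Camera axes: x right, y down, z forward; pixel columns grow to the right and rows downward; lengths in mm; the calibration is good to about 2 mm. A picture is of the moment at which its call begins. There is no depth.
- arm.sign_off(): hands the job in, once; it reports no verdict.
The state is a dict: "time": time; "q": joint angles; "qvel": joint speeds; "tau": joint torques, N m; "position": TCP position; "tool_rot": TCP orientation; "ft_force": force on the tool from outside, world axes, zero at the start; "torque": the same for the moment, N m; "grip_width": finger opening in mm.
Only numpy, scipy, OpenCV 4.12 (cv2) and the standard library are available. Lean on these libraries where they do the work, as an engineer would, in place of code of your own. Each camera call takes 0.05 s, during which the arm holds its last target.

## Working session

There is one attempt and no reset: what is moved stays moved. The work goes in short steps, Python scripts to look and compute and a tool call to move; the robot and the scene stay as the last step left them, time stands still between calls to the robot, and variables do not carry over. Pictures are saved under pics/ and viewed, and the job is handed in when it is done.

Besides the shell and the picture viewer there is one more tool, called after ">>>" by a JSON object that holds its "api" and its "payload", one argument or row to a line. play_rows: Moves the arm, as the interface text tells. Its arguments: {"type":"object","properties":{"moves":{"type":"array","items":{"type":"array"}}},"required":["moves"]}

```bash
mkdir -p pics; ls; python3 - <<'E'
from station import arm
import cv2
s=arm.get_state();print(s)
for n in("scene","top","wrist"):
    d=arm.snapshot(n);cv2.imwrite(f"pics/{n}0.png",d["img"][:,:,::-1]);print(n,d["fx"],d["fy"],d["cx"],d["cy"],d["pose"])
E
```

```text
pics
{'time': 0.0, 'q': array([ 1.08052153,  0.42676374,  0.07384679,  1.60662601, -0.03410884,
        1.11079399, -0.06708245]), 'qvel': array([ 9.09867396e-04, -1.29298365e-03, -3.94701922e-04, -1.39953641e-03,
       -1.35939863e-03,  3.49216567e-04, -5.94715057e-05]), 'tau': array([-1.26118361e-03, -9.35803986e+01,  3.66528846e+00, -4.54187751e+01,
       -4.89111186e-02,  2.00838014e-02, -6.11263403e-06]), 'position': array([ 225.47116564, -635.88601435,  301.94585201]), 'tool_rot': array([-0.11943733, -0.69675649, -0.12035216,  0.69697954]), 'ft_force': array([ 0.57571506,  0.45291644, -0.09454454]), 'torque': array([ 0.09994885, -0.02514933, -0.00159249]), 'grip_width': 94.10301770950899}
scene 440.18031978119757 440.18031978119757 250.07360160708438 193.2109147748673 [[-7.02629564e-01 -3.02331905e-01  6.44132839e-01 -2.50224641e+02]
 [-7.11461669e-01  3.13226010e-01 -6.29056246e-01  8.15590351e+02]
 [-1.15753855e-02 -9.00269341e-01 -4.35179416e-01  5.32048870e+02]
 [ 0.00000000e+00  0.00000000e+00  0.00000000e+00  1.00000000e+00]]
top 434.0914632077053 434.0914632077053 258.4828993953067 185.39174162793597 [[-2.06219364e-02 -9.95796188e-01  8.92450953e-02  3.60059909e+02]
 [-9.99748955e-01  1.97565722e-02 -1.05690966e-02  1.15698025e+02]
 [ 8.76148897e-03 -8.94406459e-02 -9.95953617e-01  1.22310279e+03]
 [ 0.00000000e+00  0.00000000e+00  0.00000000e+00  1.00000000e+00]]
wrist 287.9029264534514 287.9029264534514 250.4529105499717 190.41830916106417 [[ 3.35430510e-01 -9.15773494e-01 -2.21009684e-01  2.89199432e+02]
 [-9.42063075e-01 -3.26536842e-01 -7.67518989e-02 -6.14335595e+02]
 [-1.88044942e-03  2.33949991e-01 -9.72246813e-01  3.83681532e+02]
 [ 0.00000000e+00  0.00000000e+00  0.00000000e+00  1.00000000e+00]]
```

View pics/top0.png

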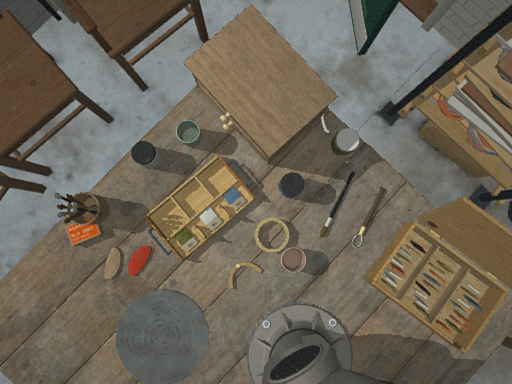

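View pics/scene0.png

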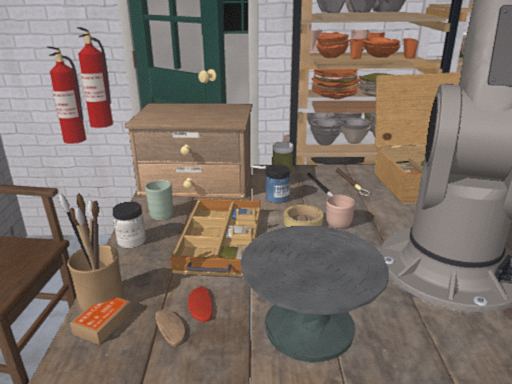

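View pics/wrist0.png

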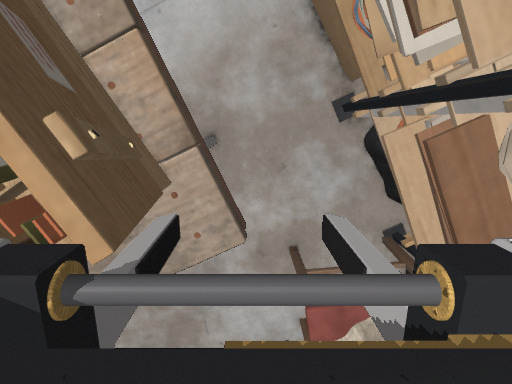

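```bash
cat > h.py <<'E'
import numpy as np,cv2
def ray(d,u,v,z):
    P=d["pose"];r=P[:3,:3]@np.array([(u-d["cx"])/d["fx"],(v-d["cy"])/d["fy"],1]);o=P[:3,3]
    return (o+r*(z-o[2])/r[2])
def proj(d,p):
    P=d["pose"];c=P[:3,:3].T@(np.array(p)-P[:3,3]);return d["fx"]*c[0]/c[2]+d["cx"],d["fy"]*c[1]/c[2]+d["cy"]
E
python3 - <<'E'
from station import arm
import cv2,pickle
d=arm.snapshot("top");pickle.dump(d,open("top.pkl","wb"))
im=d["img"][:,:,::-1]
cv2.imwrite("pics/z1.png",cv2.resize(im[100:270,120:270],None,fx=5,fy=5,interpolation=2)[:, :][:850][::1][0:600])
cv2.imwrite("pics/z2.png",cv2.resize(im[145:270,140:260],None,fx=4.8,fy=4.8,interpolation=2))
cv2.imwrite("pics/z3.png",cv2.resize(im[120:250,270:400],None,fx=4.6,fy=4.6,interpolation=2))
E
```

```text
(no output)
```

View pics/z2.png

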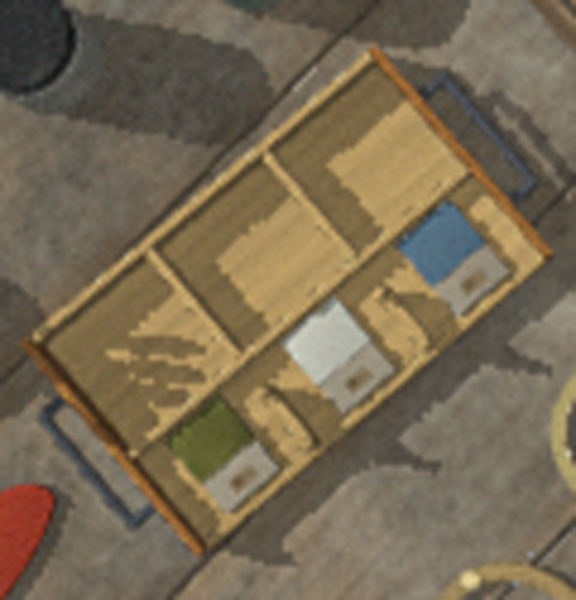

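View pics/z3.png

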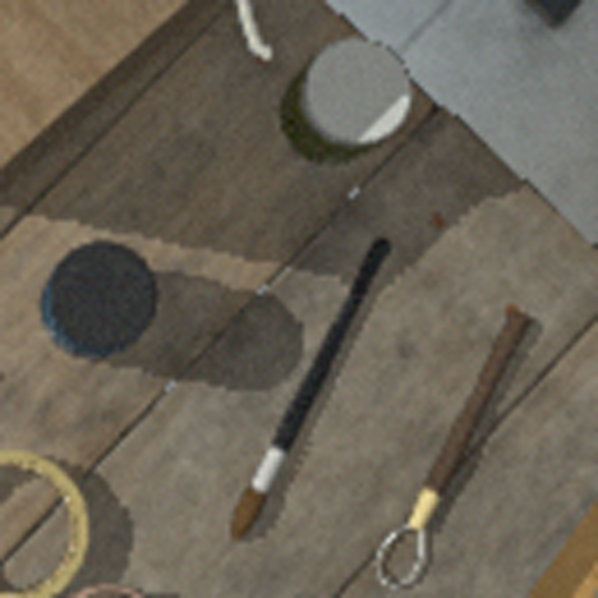

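View pics/z1.png

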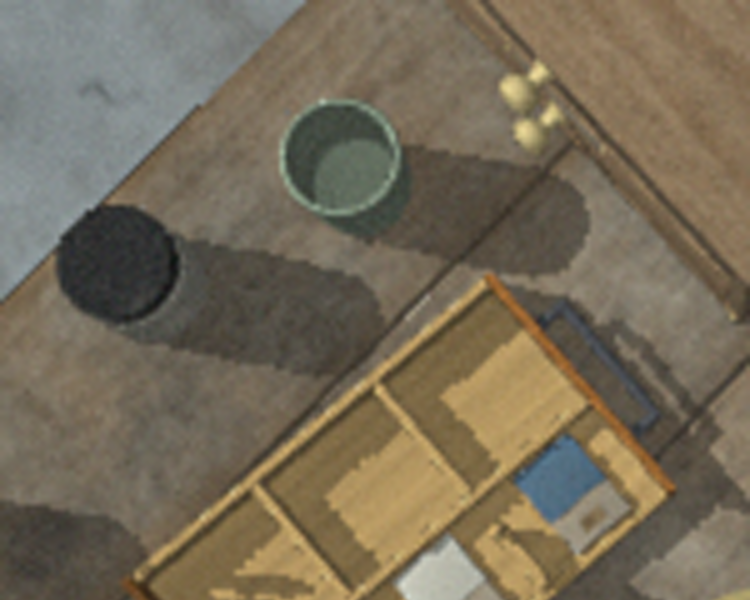

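```bash
cat > loc.py <<'E'
import pickle;from h import *
d=pickle.load(open("top.pkl","rb"))
def f(x,y,s,ou,ov):return (x+.5)/s-.5+ou,(y+.5)/s-.5+ov
print("cup pole")
c=[ray(d,*f(x,y,4.8,140,145),z=40) for x,y in [(375,50),(27,343),(550,253),(203,552)]]
ctr=sum(c)/4;print("caddy",[np.round(q[:2],1) for q in c],ctr.round(1))
yb=(c[1]-c[0]);yf=(c[3]-c[2]);xl=(c[1]-c[3]);xr=(c[0]-c[2])
for n,v in zip(("yb","yf","xl","xr"),(yb,yf,xl,xr)):print(n,np.linalg.norm(v[:2]),np.degrees(np.arctan2(v[1],v[0])))
# tiles via colour
hsv=cv2.cvtColor(d["img"],cv2.COLOR_RGB2HSV)
for n,(x,y,s,ou,ov) in dict(blue=(99,298,4.6,270,120),olive=(357,91,4.6,270,120),white=(118,264,5,120,100)).items():
    print(n,ray(d,*f(x,y,s,ou,ov),z=86).round(1))
a=ray(d,*f(383,241,4.6,270,120),z=7);b=ray(d,*f(236,537,4.6,270,120),z=7)
print("brush",a,b,np.linalg.norm(a-b),np.degrees(np.arctan2(*(a-b)[1::-1])), (a+b)/2+26*(a-b)/np.linalg.norm(a-b))
E
python3 loc.py
```

```text
cup pole
caddy [array([552.2, 213.5]), array([388.6, 412.1]), array([433.6, 115.5]), array([269.7, 313.3])] [411.  263.6  40. ]
yb 257.2372276560495 129.47745839263476
yf 256.91894796711784 129.65377226199865
xl 154.59056217091677 39.696867549347914
xr 153.7990655574126 39.5789722079989
blue [462.9  17.6  86. ]
olive [ 580.1 -134.9   86. ]
white [555.5 406.4  86. ]
brush [ 501.73136641 -164.69560284    7.        ] [323.02386574 -68.23319477   7.        ] 203.0797059434433 -28.35920503189013 [ 435.25727801 -128.81434091    7.        ]
```

```bash
cat > ov.py <<'E'
import pickle;from h import *
d=pickle.load(open("top.pkl","rb"))
hsv=cv2.cvtColor(d["img"],cv2.COLOR_RGB2HSV)
def cen(m,box,z):
    mm=np.zeros_like(m);u0,v0,u1,v1=box;mm[v0:v1,u0:u1]=m[v0:v1,u0:u1]
    n,l,st,ce=cv2.connectedComponentsWithStats(mm);k=1+st[1:,4].argmax();(c,sz,an)=cv2.minAreaRect(np.argwhere(l==k)[:,::-1].astype(np.float32))
    print(st[k,4],ce[k].round(2),ray(d,*ce[k],z=z).round(1),(np.array(sz)*1200/434).round(1));return ray(d,*ce[k],z=z)
H,S,V=cv2.split(hsv)
bl=cen(((H>98)&(H<118)&(S>110)).astype(np.uint8),(215,180,250,215),29)
ol=cen(((H>28)&(H<50)&(S>110)).astype(np.uint8),(170,220,200,255),29)
wh=cen(((S<40)&(V>165)).astype(np.uint8),(195,195,225,230),29)
v=ol-bl;print(np.linalg.norm(v),np.degrees(np.arctan2(v[1],v[0]))-90)
t=np.radians(39.6);R=np.array([[np.cos(t),-np.sin(t)],[np.sin(t),np.cos(t)]])
for p in (bl,wh,ol):print(R.T@(p[:2]-[411,263.6]))
S=3;im=cv2.resize(d["img"][:,:,::-1],None,fx=S,fy=S,interpolation=2)
def P(p):u,v=proj(d,p);return int((u+.5)*S),int((v+.5)*S)
for x,y,z in [(sx*79,sy*132,40) for sx in(-1,1) for sy in(-1,1)]:
    q=R@[x,y]+[411,263.6];cv2.circle(im,P([*q,z]),3,(255,0,255),-1)
for y in(-86,0,86):
    for dx in(-40,40):
        for dy in(-40,40):
            q=R@[33+dx,y+dy]+[411,263.6];cv2.circle(im,P([*q,36]),2,(0,0,255),-1)
    for dx in(-28,28):
        for dy in(-20.5,20.5):
            q=R@[-43+dx,y+dy]+[411,263.6];cv2.circle(im,P([*q,29]),2,(255,255,0),-1)
for x,y in((463,17.6),(580,-135),(555.5,406.4)):
    cv2.polylines(im,[np.array([P([x+31*np.cos(a),y+31*np.sin(a),86]) for a in np.linspace(0,6.28,40)])],1,(0,255,255),1)
cv2.imwrite("pics/ov.png",im[330:830,360:1100])
E
python3 ov.py
```

```text
Traceback (most recent call last):
  File "ov.py", line 9, in <module>
    bl=cen(((H>98)&(H<118)&(S>110)).astype(np.uint8),(215,180,250,215),29)
  File "ov.py", line 6, in cen
    n,l,st,ce=cv2.connectedComponentsWithStats(mm);k=1+st[1:,4].argmax();(c,sz,an)=cv2.minAreaRect(np.argwhere(l==k)[:,::-1].astype(np.float32))
                                                       ~~~~~~~~~~~~~~~^^
ValueError: attempt to get argmax of an empty sequence
```

```bash
python3 -c "
import pickle,cv2
d=pickle.load(open('top.pkl','rb'));h=cv2.cvtColor(d['img'],cv2.COLOR_RGB2HSV)
print(h[195,232],h[216,208],h[236,184])"
sed -i 's/u0,v0,u1,v1=box/u0,v0,u1,v1=box/; s/(S>110)).astype(np.uint8),(215/(S>90)).astype(np.uint8),(215/; s/(H>28)&(H<50)&(S>110)/(H>28)\&(H<50)\&(S>90)/' ov.py; python3 ov.py
```

```text
[102  90 130] [ 35  16 187] [ 31 113  95]
89 [231.43 194.85] [442.4 178.1  29. ] [29.4 36.5]
150 [183.36 235.97] [332.6 310.9  29. ] [31.2 39.3]
150 [207.51 216.01] [385.6 244.5  29. ] [29.3 39.1]
172.31637612544594 39.59196703638642
[-30.33094754 -85.87894854]
[-31.77285091   1.4829333 ]
[-30.30678849  86.43742589]
```

View pics/ov.png

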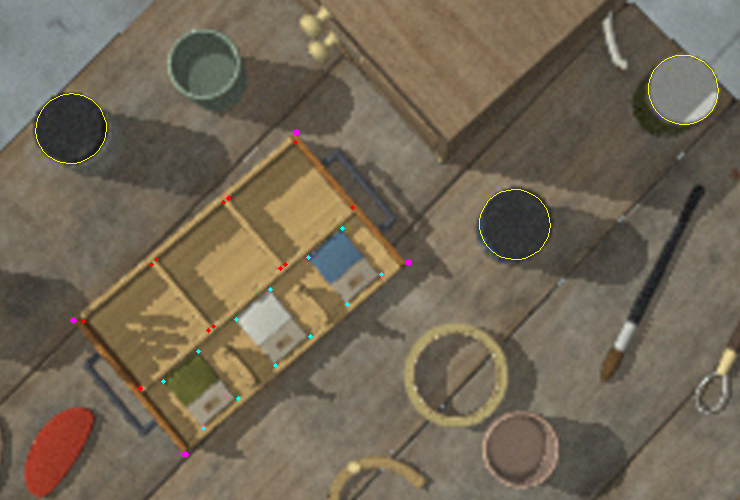

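```bash
cat > st.py <<'E'
from station import arm
import numpy as np,sys
from scipy.spatial.transform import Rotation as Ro
s=arm.get_state();w,x,y,z=s["tool_rot"];R=Ro.from_quat([x,y,z,w]).as_matrix()
print("t",s["time"].__round__(2),"pos",s["position"].round(1),"yaw of jaw axis",np.degrees(np.arctan2(R[1,1],R[0,1])).round(2),"xaxis",R[:,0].round(4),"q",s["q"].round(3),"w",round(s["grip_width"],1),"F",s["ft_force"].round(1))
# correction vector to make xaxis down and jaw yaw = target (mod 180)
a=np.array([float(v) for v in sys.argv[1:5]]) if len(sys.argv)>4 else None
if a is not None:
    t=np.radians(a[3]);yv=np.array([np.cos(t),np.sin(t),0])
    if yv@R[:,1]<0:yv=-yv
    xv=np.array([0,0,-1.]);T=np.stack([xv,yv,np.cross(xv,yv)],1)
    print("shift",(a[:3]-s["position"]).round(1),"rot",np.degrees(Ro.from_matrix(T@R.T).as_rotvec()).round(2))
E
python3 st.py 580 -135 300 -50.4
```

```text
t 0.2 pos [ 225.5 -636.   302.2] yaw of jaw axis -70.48 xaxis [-3.e-04  7.e-04 -1.e+00] q [ 1.081  0.426  0.074  1.606 -0.034  1.111 -0.067] w 93.8 F [-0.1 -0.8 -0.6]
shift [354.5 501.   -2.2] rot [-4.000e-02 -2.000e-02  2.008e+01]
```

>>> {"api": "play_rows", "payload": {
  "moves": [
    [[0,0,40],[0,0,0],-1],
    [[0,0,40],[0,0,0],-1],
    [[0,0,40],[0,0,0],-1],
    [[0,0,40],[0,0,0],-1],
    [[20,30,20],[0,0,2],-1],
    [[23,33,0],[0,0,2],-1],
    [[23,33,0],[0,0,2],-1],
    [[23,33,0],[0,0,2],-1],
    [[23,33,0],[0,0,2],-1],
    [[23,33,0],[0,0,2],-1],
    [[23,33,0],[0,0,2],-1],
    [[23,33,0],[0,0,2],-1]
  ]
}}

```text
time: 1.2
position: [401.9, -367.8, 487.3]
tool_rot: [-0.213, -0.672, -0.215, 0.676]
ft_force: [1.3, -0.4, -0.3]
grip_width: 94.2
```

```bash
python3 st.py 580 -135 300 -50.4
```

```text
t 1.2 pos [ 401.9 -367.8  487.3] yaw of jaw axis -54.7 xaxis [-6.5e-03  8.0e-04 -1.0e+00] q [ 0.742  0.106 -0.133  1.627  0.017  1.415 -0.348] w 94.2 F [ 1.3 -0.4 -0.3]
shift [ 178.1  232.8 -187.3] rot [-0.03 -0.38  4.29]
```

>>> {"api": "play_rows", "payload": {
  "moves": [
    [[25,33,0],[0,0,2],-1],
    [[25,33,0],[0,0,2],-1],
    [[25,33,0],[0,0,0],-1],
    [[25,33,0],[0,0,0],-1],
    [[25,33,0],[0,0,0],-1],
    [[25,33,-20],[0,0,0],-1],
    [[20,25,-30],[0,0,0],-1],
    [[8,9,-40],[0,0,0],-1],
    [[0,0,-40],[0,0,0],-1],
    [[0,0,-40],[0,0,0],-1],
    [[0,0,0],[0,0,0],-1]
  ]
}}

```text
time: 2.12
position: [579.3, -123.2, 318.6]
tool_rot: [0.244, 0.664, 0.245, -0.663]
ft_force: [-0.2, 0.0, -0.5]
grip_width: 94.3
```

```bash
python3 st.py 580 -135 250 -50.4; python3 - <<'E'
from station import arm
import cv2
d=arm.snapshot("wrist");cv2.imwrite("pics/w1.png",d["img"][:,:,::-1])
from h import *
print(d["pose"].round(2));print(proj(d,[580,-135,86]))
import pickle;pickle.dump(d,open("w.pkl","wb"))
E
```

```text
t 2.12 pos [ 579.3 -123.2  318.6] yaw of jaw axis -49.55 xaxis [ 0.0023  0.0013 -1.    ] q [ 0.391  0.299 -0.354  1.762  0.114  1.099 -0.866] w 94.3 F [-0.2  0.  -0.5]
shift [  0.7 -11.8 -68.6] rot [-0.08  0.14 -0.85]
[[ 6.5000e-01 -7.4000e-01 -1.8000e-01  6.3052e+02]
 [-7.6000e-01 -6.3000e-01 -1.5000e-01 -8.0370e+01]
 [-0.0000e+00  2.3000e-01 -9.7000e-01  4.0042e+02]
 [ 0.0000e+00  0.0000e+00  0.0000e+00  1.0000e+00]]
(np.float64(258.24933486198745), np.float64(189.747682396931))
```

View pics/w1.png

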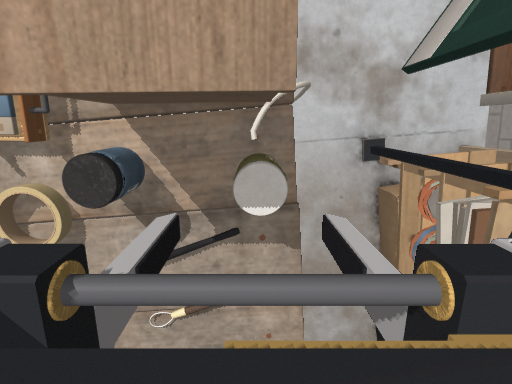

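```bash
python3 - <<'E'
import pickle;from h import *
d=pickle.load(open("w.pkl","rb"))
c0=np.array([411,263.6]);t=np.radians(39.6);R=np.array([[np.cos(t),-np.sin(t)],[np.sin(t),np.cos(t)]])
for u,v,z in((261,185,86),(260.5,187,86),(82.5,180,86),(20,95,205),(290,93,205),(298,90,205)):
    p=ray(d,u,v,z);print(p.round(1),(R.T@(p[:2]-c0)).round(1))
t=pickle.load(open("top.pkl","rb"))
for u,v in ((335,94),(267,158),(184,62)):
    p=ray(t,u,v,205);print("top cab",p.round(1),(R.T@(p[:2]-c0)).round(1))
E
```

```text
[ 586.1 -133.8   86. ] [-118.4 -417.8]
[ 584.  -134.8   86. ] [-120.7 -417.3]
[461.3  21.   86. ] [-115.9 -219. ]
[546.6  44.  205. ] [ -35.5 -255.6]
[661.  -87.9 205. ] [ -31.5 -430.2]
[665.7 -90.6 205. ] [ -29.5 -435.2]
top cab [668.2 -83.6 205. ] [ -23.1 -431.4]
top cab [516.   83.4 205. ] [ -34.  -205.8]
top cab [753.7 278.4 205. ] [ 273.5 -207. ]
```

>>> {"api": "play_rows", "payload": {
  "moves": [
    [[2,-6,-30],[0,0,-0.8],-1],
    [[2,-6,-35],[0,0,0],-1],
    [[0,-1,-40],[0,0,0],-1],
    [[0,0,-20],[0,0,0],-1],
    [[0,0,0],[0,0,0],-1]
  ]
}}

```text
time: 2.58
position: [590.6, -140.1, 208.6]
tool_rot: [0.242, 0.673, 0.234, -0.659]
ft_force: [-0.6, 0.4, -0.5]
grip_width: 94.0
```

```bash
python3 st.py 582.5 -134.5 134 -50.4
```

```text
t 2.58 pos [ 590.6 -140.1  208.6] yaw of jaw axis -50.63 xaxis [ 0.0221 -0.004  -0.9997] q [ 0.383  0.426 -0.326  1.845  0.176  0.876 -0.909] w 94.0 F [-0.6  0.4 -0.5]
shift [ -8.1   5.6 -74.6] rot [0.23 1.27 0.23]
```

>>> {"api": "play_rows", "payload": {
  "moves": [
    [[-4,3,0],[0,0.6,0],-1],
    [[-4,2,-10],[0,0.6,0],-1],
    [[0,0,-15],[0,0,0],-1],
    [[0,0,0],[0,0,0],-1]
  ]
}}

```text
time: 2.92
position: [585.8, -136.3, 191.1]
tool_rot: [0.241, 0.668, 0.234, -0.664]
ft_force: [-0.6, 0.1, 0.1]
grip_width: 94.2
```

```bash
python3 st.py 582.5 -134.5 134 -50.4
```

```text
t 2.92 pos [ 585.8 -136.3  191.1] yaw of jaw axis -50.76 xaxis [ 0.0087 -0.0068 -0.9999] q [ 0.372  0.444 -0.321  1.863  0.188  0.855 -0.929] w 94.2 F [-0.6  0.1  0.1]
shift [ -3.3   1.8 -57.1] rot [0.39 0.5  0.36]
```

>>> {"api": "play_rows", "payload": {
  "moves": [
    [[-2,1,-12],[0.3,0.4,0.3],-1],
    [[-2,1,-15],[0.1,0.3,0],-1],
    [[0,0,-15],[0,0,0],-1],
    [[0,0,-12],[0,0,0],-1],
    [[0,0,-5],[0,0,0],-1],
    [[0,0,0],[0,0,0],-1]
  ]
}}

```text
time: 3.42
position: [581.9, -133.9, 128.3]
tool_rot: [-0.239, -0.665, -0.24, 0.666]
ft_force: [-0.4, -0.3, -0.1]
grip_width: 93.9
```

```bash
python3 st.py 582.5 -134.5 134 -50.4
```

```text
t 3.42 pos [ 581.9 -133.9  128.3] yaw of jaw axis -50.41 xaxis [-2.6e-03  4.0e-04 -1.0e+00] q [ 0.356  0.526 -0.304  1.901  0.222  0.751 -0.953] w 93.9 F [-0.4 -0.3 -0.1]
shift [ 0.6 -0.6  5.7] rot [-0.02 -0.15  0.01]
```

>>> {"api": "play_rows", "payload": {
  "moves": [
    [[0,0,5],[0,0,0],-1],
    [[0,0,3],[0,0,0],-1],
    [[0,0,1],[0,0,0],-1],
    [[0,0,0],[0,0,0],1],
    [[0,0,0],[0,0,0],1],
    [[0,0,0],[0,0,0],1],
    [[0,0,0],[0,0,0],1],
    [[0,0,0],[0,0,0],1],
    [[0,0,0],[0,0,0],1],
    [[0,0,0],[0,0,0],1]
  ]
}}

```text
time: 4.25
position: [583.1, -134.1, 140.7]
tool_rot: [0.24, 0.666, 0.239, -0.665]
ft_force: [0.6, 0.0, 0.3]
grip_width: 62.1
```

```bash
python3 st.py 582.5 -134.5 134 -50.4
```

```text
t 4.25 pos [ 583.1 -134.1  140.7] yaw of jaw axis -50.42 xaxis [ 6.e-04 -3.e-04 -1.e+00] q [ 0.36   0.509 -0.309  1.894  0.215  0.77  -0.947] w 62.1 F [0.6 0.  0.3]
shift [-0.6 -0.4 -6.7] rot [0.02 0.04 0.02]
```

>>> {"api": "play_rows", "payload": {
  "moves": [
    [[0,0,0],[0,0,0],1],
    [[0,0,0],[0,0,0],1]
  ]
}}

```text
time: 4.42
position: [583.1, -134.1, 140.7]
tool_rot: [0.24, 0.666, 0.239, -0.665]
ft_force: [-0.2, 0.4, 1.7]
grip_width: 61.9
```

```bash
python3 st.py 582.5 -134.5 134 -50.4;python3 - <<'E'
from station import arm
import cv2
d=arm.snapshot("scene");cv2.imwrite("pics/s1.png",cv2.resize(d["img"][90:230,220:400,::-1],None,fx=4,fy=4))
E
```

```text
t 4.42 pos [ 583.1 -134.1  140.7] yaw of jaw axis -50.42 xaxis [ 6.e-04 -3.e-04 -1.e+00] q [ 0.36   0.509 -0.309  1.894  0.215  0.77  -0.947] w 61.9 F [-0.2  0.4  1.7]
shift [-0.6 -0.4 -6.7] rot [0.02 0.03 0.02]
```

View pics/s1.png

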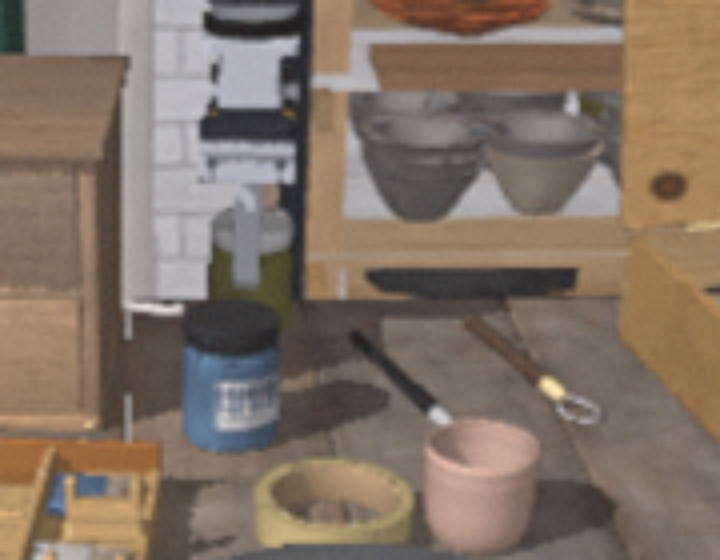

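>>> {"api": "play_rows", "payload": {
  "moves": [
    [[0,0,0],[0,0,0],-1],
    [[0,0,0],[0,0,0],-1],
    [[0,0,-3],[0,0,0],-1],
    [[0,0,-2],[0,0,0],-1],
    [[0,0,0],[0,0,0],-1],
    [[0,0,0],[0,0,0],1],
    [[0,0,0],[0,0,0],1],
    [[0,0,0],[0,0,0],1],
    [[0,0,0],[0,0,0],1],
    [[0,0,0],[0,0,0],1],
    [[0,0,0],[0,0,0],1],
    [[0,0,0],[0,0,0],1]
  ]
}}

```text
time: 5.47
position: [582.9, -134.1, 134.7]
tool_rot: [-0.239, -0.665, -0.239, 0.665]
ft_force: [-0.3, 0.4, -1.4]
grip_width: 62.0
```

```bash
python3 st.py 582.5 -134.5 134 -50.4;python3 - <<'E'
from station import arm
import cv2
d=arm.snapshot("wrist");cv2.imwrite("pics/w2.png",d["img"][:,:,::-1])
E
```

```text
t 5.47 pos [ 582.9 -134.1  134.7] yaw of jaw axis -50.42 xaxis [-2.e-04 -1.e-04 -1.e+00] q [ 0.358  0.517 -0.306  1.897  0.218  0.76  -0.95 ] w 62.0 F [-0.3  0.4 -1.4]
shift [-0.4 -0.4 -0.7] rot [ 0.01 -0.01  0.02]
```

View pics/w2.png

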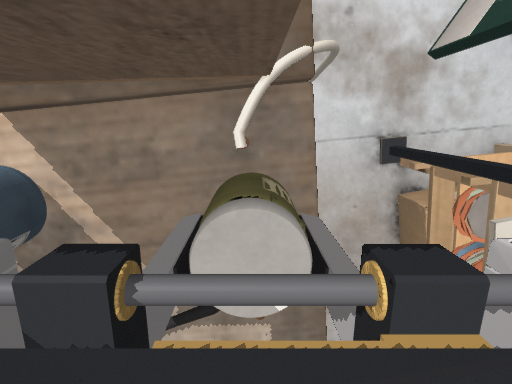

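>>> {"api": "play_rows", "payload": {
  "moves": [
    [[0,0,5],[0,0,0],1],
    [[0,0,12],[0,0,0],1],
    [[0,0,20],[0,0,0],1],
    [[0,0,25],[0,0,0],1],
    [[0,0,25],[0,0,0],1],
    [[0,0,25],[0,0,0],1],
    [[0,0,25],[0,0,0],1],
    [[-8,8,20],[0,0,0],1],
    [[-15,18,10],[0,0,0],1],
    [[-18,23,0],[0,0,0],1],
    [[-18,23,0],[0,0,0],1],
    [[-18,23,0],[0,0,0],1]
  ]
}}

```text
time: 6.52
position: [501.6, -39.2, 318.1]
tool_rot: [0.238, 0.666, 0.238, -0.666]
ft_force: [0.2, 0.5, -1.4]
grip_width: 62.3
```

```bash
python3 st.py 433 87 300 -50.4
```

```text
t 6.52 pos [501.6 -39.2 318.1] yaw of jaw axis -50.73 xaxis [ 9.e-04  5.e-04 -1.e+00] q [ 0.327  0.155 -0.415  1.946  0.071  1.054 -1.004] w 62.3 F [ 0.2  0.5 -1.4]
shift [-68.6 126.2 -18.1] rot [-0.03  0.05  0.33]
```

>>> {"api": "play_rows", "payload": {
  "moves": [
    [[-12,21,0],[0,0,0],1],
    [[-12,21,0],[0,0,0],1],
    [[-12,21,0],[0,0,0],1],
    [[-12,21,0],[0,0,0],1],
    [[-10,21,0],[0,0,3],1],
    [[-5,21,0],[0,0,6],1],
    [[-4,21,0],[0,0,7],1],
    [[-4,21,0],[0,0,7],1],
    [[-4,21,0],[0,0,7],1],
    [[-4,21,0],[0,0,7],1],
    [[-4,21,0],[0,0,7],1],
    [[-4,21,0],[0,0,7],1]
  ]
}}

```text
time: 7.52
position: [401.1, 225.7, 330.2]
tool_rot: [0.509, 0.497, 0.504, -0.49]
ft_force: [0.9, -1.1, -3.1]
grip_width: 62.2
```

```bash
python3 st.py 381 350.5 290 39.6
```

```text
t 7.52 pos [401.1 225.7 330.2] yaw of jaw axis 1.52 xaxis [ 0.012   0.0014 -0.9999] q [ 0.035  0.087 -0.717  2.005  0.073  1.062 -0.689] w 62.2 F [ 0.9 -1.1 -3.1]
shift [-20.1 124.8 -40.2] rot [-0.31  0.64 38.08]
```

>>> {"api": "play_rows", "payload": {
  "moves": [
    [[-4,22,0],[0,0,7],1],
    [[-4,22,0],[0,0.3,7],1],
    [[-4,22,0],[0,0.3,7],1],
    [[-4,22,-6],[0,0,7],1],
    [[-4,20,-10],[0,0,6],1],
    [[0,8,-10],[0,0,2],1],
    [[0,0,-5],[0,0,0],1],
    [[0,0,0],[0,0,0],1]
  ]
}}

```text
time: 8.18
position: [375.7, 350.3, 304.9]
tool_rot: [0.639, 0.306, 0.638, -0.301]
ft_force: [0.6, -1.0, -3.7]
grip_width: 62.2
```

```bash
python3 st.py 381 350.5 290 39.6;python3 - <<'E'
from station import arm
import cv2
d=arm.snapshot("wrist");cv2.imwrite("pics/w3.png",d["img"][:,:,::-1])
d=arm.snapshot("top");cv2.imwrite("pics/t3.png",cv2.resize(d["img"][120:270,120:300,::-1],None,fx=4,fy=4))
E
```

```text
t 8.18 pos [375.7 350.3 304.9] yaw of jaw axis 39.13 xaxis [ 0.0056  0.0059 -1.    ] q [-0.131  0.251 -0.853  1.925  0.219  1.052 -0.394] w 62.2 F [ 0.6 -1.  -3.7]
shift [  5.3   0.2 -14.9] rot [-0.34  0.32  0.47]
```

View pics/w3.png

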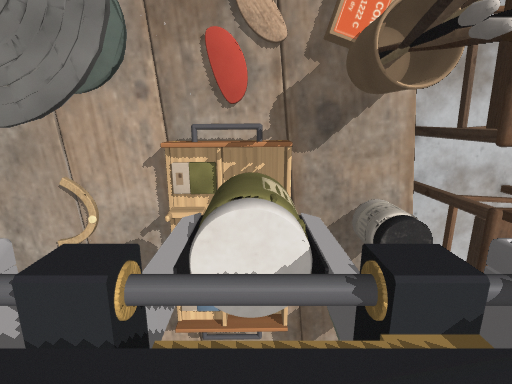

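View pics/t3.png

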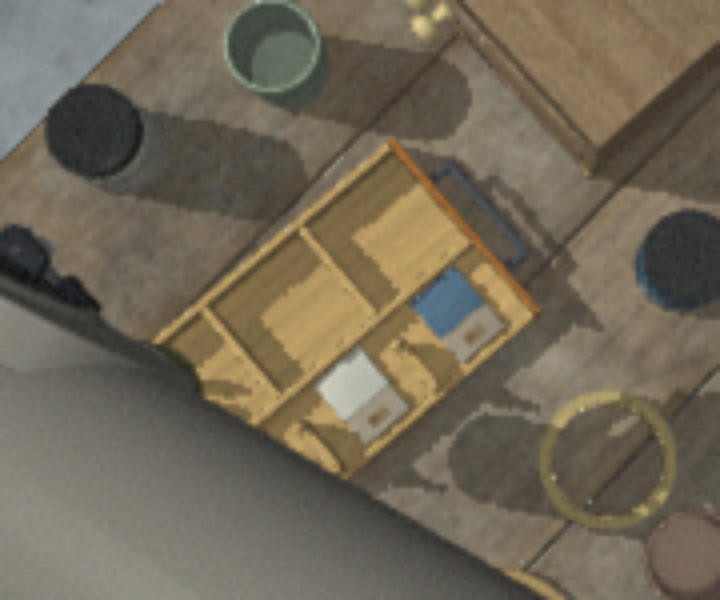

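```bash
cat > chk.py <<'E'
from station import arm
from h import *
import sys
# args: list of u v z triples ; prints world and caddy-local
d=arm.snapshot("wrist");c0=np.array([411,263.6]);t=np.radians(39.6);R=np.array([[np.cos(t),-np.sin(t)],[np.sin(t),np.cos(t)]])
p0=arm.get_state()["position"]
a=[float(x) for x in sys.argv[1:]]
for i in range(0,len(a),3):
    z=a[i+2] if a[i+2]>=0 else p0[2]-134.7+86
    p=ray(d,a[i],a[i+1],z);print(p.round(1),"local",(R.T@(p[:2]-c0)).round(1),"from tcp in local",(R.T@(p[:2]-p0[:2])).round(1))
E
python3 chk.py 162 144 40 292 143 40 251.5 255 -1
```

```text
[270.4 316.3  40. ] local [-74.7 130.3] from tcp in local [-103.1   41.7]
[390. 415.  40.] local [ 80.3 130. ] from tcp in local [51.9 41.5]
[374.7 352.6 257.3] local [28.8 91.7] from tcp in local [0.4 3.2]
```

>>> {"api": "play_rows", "payload": {
  "moves": [
    [[4,0,-10],[-0.2,0.2,0.3],1],
    [[3,0,-20],[-0.1,0.1,0.2],1],
    [[1,0,-25],[0,0,0],1],
    [[0,0,-20],[0,0,0],1],
    [[0,0,0],[0,0,0],1],
    [[0,0,0],[0,0,0],1]
  ]
}}

```text
time: 8.83
position: [389.0, 345.6, 229.2]
tool_rot: [0.64, 0.306, 0.636, -0.304]
ft_force: [0.2, 1.2, -2.2]
grip_width: 62.2
```

```bash
python3 st.py 383 350 143 39.6
```

```text
t 8.83 pos [389.  345.6 229.2] yaw of jaw axis 38.86 xaxis [ 7.1e-03 -4.0e-04 -1.0e+00] q [-0.178  0.358 -0.803  1.987  0.33   0.923 -0.473] w 62.2 F [ 0.2  1.2 -2.2]
shift [ -6.    4.4 -86.2] rot [0.02 0.41 0.74]
```

>>> {"api": "play_rows", "payload": {
  "moves": [
    [[-4,3,-5],[0,0.3,0.6],1],
    [[-4,3,-10],[0,0.2,0.4],1],
    [[-2,1,-12],[0,0,0],1],
    [[-1,0,-12],[0,0,0],1],
    [[0,0,0],[0,0,0],1],
    [[0,0,0],[0,0,0],1]
  ]
}}

```text
time: 9.33
position: [378.1, 353.6, 189.2]
tool_rot: [0.641, 0.3, 0.64, -0.299]
ft_force: [0.8, 1.0, -1.8]
grip_width: 62.0
```

```bash
python3 st.py 383 350 143 39.6
```

```text
t 9.33 pos [378.1 353.6 189.2] yaw of jaw axis 39.85 xaxis [ 8.0e-04  1.5e-03 -1.0e+00] q [-0.227  0.413 -0.782  2.024  0.385  0.852 -0.53 ] w 62.0 F [ 0.8  1.  -1.8]
shift [  4.9  -3.6 -46.2] rot [-0.08  0.05 -0.25]
```

>>> {"api": "play_rows", "payload": {
  "moves": [
    [[3,-2,0],[0,0,0],1],
    [[2,-1,-3],[0,0,0],1],
    [[0,0,-4],[0,0,0],1],
    [[0,0,0],[0,0,0],1]
  ]
}}

```text
time: 9.67
position: [384.1, 350.5, 182.2]
tool_rot: [0.641, 0.301, 0.64, -0.299]
ft_force: [-0.5, -0.5, -3.8]
grip_width: 61.9
```

```bash
python3 st.py 383 350 143 39.6;python3 - <<'E'
from station import arm
import cv2
d=arm.snapshot("wrist");cv2.imwrite("pics/w4.png",d["img"][:,:,::-1])
d=arm.snapshot("scene");cv2.imwrite("pics/s4.png",cv2.resize(d["img"][150:300,120:300,::-1],None,fx=4,fy=4))
E
```

```text
t 9.67 pos [384.1 350.5 182.2] yaw of jaw axis 39.84 xaxis [ 0.0017  0.0019 -1.    ] q [-0.225  0.426 -0.773  2.025  0.398  0.841 -0.528] w 61.9 F [-0.5 -0.5 -3.8]
shift [ -1.1  -0.5 -39.2] rot [-0.11  0.1  -0.24]
```

View pics/w4.png

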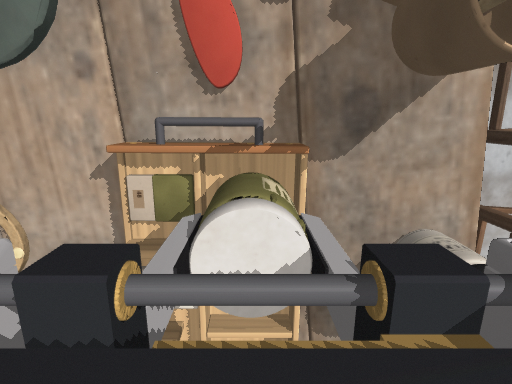

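View pics/s4.png

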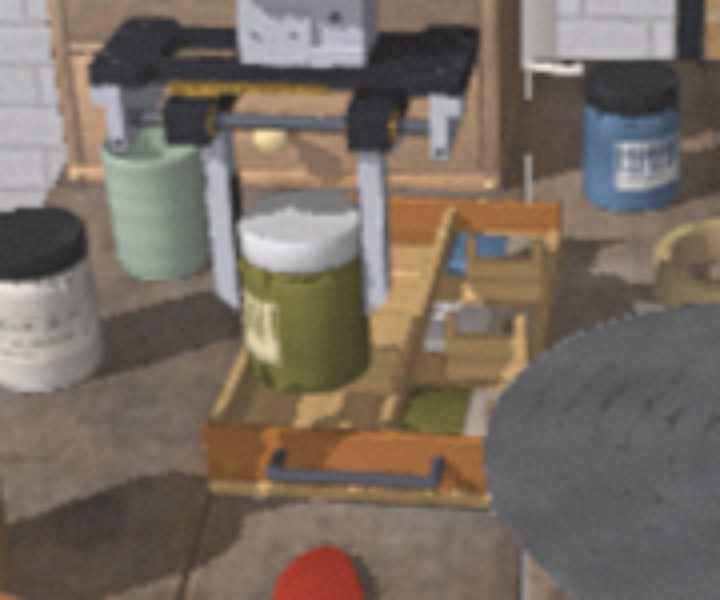

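```bash
python3 chk.py 108 146 40 308 147 40 200 152 36 301 153 36 251.5 255 -1
```

```text
[268.8 317.3  40. ] local [-75.4 132. ] from tcp in local [-110.1   47.6]
[387.7 415.8  40. ] local [ 79.  132.1] from tcp in local [44.3 47.7]
[325.7 358.4  36. ] local [ -5.3 127.4] from tcp in local [-40.   42.9]
[387.5 409.   36. ] local [ 74.5 127. ] from tcp in local [39.8 42.6]
[382.3 353.1 134. ] local [35.  87.2] from tcp in local [0.2 2.8]
```

>>> {"api": "play_rows", "payload": {
  "moves": [
    [[0,0,-8],[0,0,-0.2],1],
    [[-1,0,-10],[0,0,0],1],
    [[-1,1,-8],[0,0,0],1],
    [[0,0,-3],[0,0,0],1],
    [[0,0,0],[0,0,0],1]
  ]
}}

```text
time: 10.23
position: [381.6, 351.9, 150.7]
tool_rot: [0.64, 0.302, 0.64, -0.3]
ft_force: [-0.6, 0.0, -3.2]
grip_width: 62.1
```

```bash
python3 st.py 383 350 143 39.6
```

```text
t 10.23 pos [381.6 351.9 150.7] yaw of jaw axis 39.64 xaxis [ 0.0024  0.0024 -1.    ] q [-0.261  0.47  -0.741  2.048  0.448  0.784 -0.581] w 62.1 F [-0.6  0.  -3.2]
shift [ 1.4 -1.9 -7.7] rot [-0.14  0.13 -0.04]
```

>>> {"api": "play_rows", "payload": {
  "moves": [
    [[1,-1,-3],[-0.1,0.1,0],1],
    [[0.5,-0.5,-2],[0,0,0],1],
    [[0,0,-1],[0,0,0],1],
    [[0,0,0],[0,0,0],1],
    [[0,0,0],[0,0,0],1]
  ]
}}

```text
time: 10.65
position: [383.1, 350.4, 143.8]
tool_rot: [0.64, 0.301, 0.64, -0.301]
ft_force: [0.5, -0.1, -2.6]
grip_width: 62.3
```

>>> {"api": "play_rows", "payload": {
  "moves": [
    [[0,0,-0.7],[0,0,0],1],
    [[0,0,-0.5],[0,0,0],1],
    [[0,0,0],[0,0,0],1]
  ]
}}

```text
time: 10.9
position: [383.3, 350.5, 142.9]
tool_rot: [0.64, 0.301, 0.64, -0.3]
ft_force: [-1.2, 0.2, -2.4]
grip_width: 62.2
```

>>> {"api": "play_rows", "payload": {
  "moves": [
    [[0,0,-0.6],[0,0,0],1],
    [[0,0,-0.6],[0,0,0],1],
    [[0,0,0],[0,0,0],1]
  ]
}}

```text
time: 11.15
position: [383.5, 350.8, 142.8]
tool_rot: [0.64, 0.301, 0.64, -0.3]
ft_force: [0.8, -0.6, -3.1]
grip_width: 62.1
```

>>> {"api": "play_rows", "payload": {
  "moves": [
    [[-0.5,0,-1.5],[0,0,0],1],
    [[0,0,0],[0,0,0],1]
  ]
}}

```text
time: 11.32
position: [383.6, 351.3, 142.6]
tool_rot: [0.641, 0.302, 0.639, -0.3]
ft_force: [-0.5, -0.3, -3.5]
grip_width: 62.0
```

>>> {"api": "play_rows", "payload": {
  "moves": [
    [[0,-0.5,-3],[0,0,0],1],
    [[0,0,0],[0,0,0],1],
    [[0,0,0],[0,0,0],1]
  ]
}}

```text
time: 11.57
position: [383.9, 351.8, 141.4]
tool_rot: [0.642, 0.302, 0.638, -0.299]
ft_force: [0.4, -0.5, -2.6]
grip_width: 62.1
```

```bash
python3 - <<'E'
from station import arm
import cv2
d=arm.snapshot("scene");cv2.imwrite("pics/s5.png",cv2.resize(d["img"][150:300,120:300,::-1],None,fx=4,fy=4))
print(arm.get_state())
E
```

```text
{'time': 11.6167, 'q': array([-0.2710243 ,  0.48416411, -0.72787322,  2.05186572,  0.46851557,
        0.76670289, -0.59476899]), 'qvel': array([ 0.00498609,  0.00353097,  0.00059968,  0.00305659, -0.00036206,
       -0.00115548,  0.00123879]), 'tau': array([ 8.59678932e-02, -7.80856705e+01, -1.24935982e+01, -3.27115238e+01,
       -1.67445384e-02,  8.13310558e-03,  7.37127790e-03]), 'position': array([383.89953863, 351.72100055, 141.31631209]), 'tool_rot': array([ 0.64158874,  0.3024394 ,  0.63822963, -0.29926117]), 'ft_force': array([-0.40732742, -0.05618254, -2.35170484]), 'torque': array([ 0.02247725, -0.13269693, -0.06216836]), 'grip_width': 61.934494269991426}
```

View pics/s5.png

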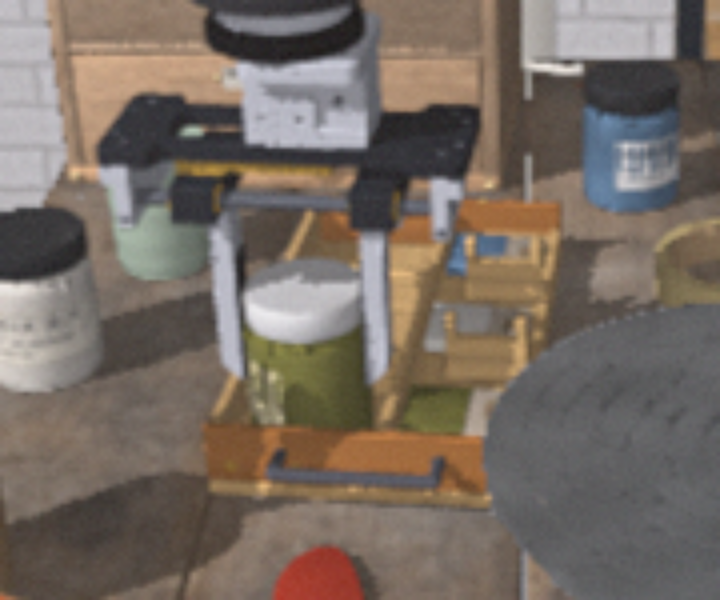

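>>> {"api": "play_rows", "payload": {
  "moves": [
    [[-0.4,-0.6,-2],[-0.1,0.2,0],1],
    [[0,0,0],[0,0,0],1],
    [[0,0,0],[0,0,0],1]
  ]
}}

```text
time: 11.87
position: [384.1, 352.0, 140.6]
tool_rot: [0.641, 0.302, 0.639, -0.3]
ft_force: [-0.4, -0.5, -3.7]
grip_width: 61.9
```

>>> {"api": "play_rows", "payload": {
  "moves": [
    [[-0.5,-1.5,-3],[0,0,0],1],
    [[0,0,0],[0,0,0],1],
    [[0,0,0],[0,0,0],1]
  ]
}}

```text
time: 12.12
position: [384.0, 352.1, 139.2]
tool_rot: [0.642, 0.303, 0.638, -0.298]
ft_force: [0.1, -0.3, -4.0]
grip_width: 62.1
```

```bash
python3 st.py 383 350 143 39.6; python3 - <<'E'
from station import arm
from h import *
d=arm.snapshot("scene");cv2.imwrite("pics/s6.png",cv2.resize(d["img"][190:280,160:250,::-1],None,fx=6.5,fy=6.5,interpolation=2))
for z in(0,8,85,90,94,98):print(z,proj(d,[384,351,z]), [((u+.5-160)*6.5,(v+.5-190)*6.5) for u,v in [proj(d,[384,351,z])]])
E
```

```text
t 12.12 pos [384.  352.1 139.2] yaw of jaw axis 39.66 xaxis [ 0.0069  0.0038 -1.    ] q [-0.273  0.487 -0.726  2.053  0.472  0.761 -0.598] w 62.1 F [ 0.1 -0.3 -4. ]
shift [-1.  -2.1  3.8] rot [-0.22  0.4  -0.06]
0 (np.float64(198.64463733078009), np.float64(260.1217533973901)) [(np.float64(254.44014265007056), np.float64(459.0413970830355))]
8 (np.float64(198.4079871346654), np.float64(256.95939922038855)) [(np.float64(252.90191637532513), np.float64(438.4860949325256))]
85 (np.float64(196.03612366304287), np.float64(225.2642116401214)) [(np.float64(237.48480380977867), np.float64(232.46737566078912))]
90 (np.float64(195.87595298270918), np.float64(223.12385245892318)) [(np.float64(236.44369438760967), np.float64(218.55504098300068))]
94 (np.float64(195.74725343996357), np.float64(221.40404177098932)) [(np.float64(235.60714735976322), np.float64(207.37627151143062))]
98 (np.float64(195.61805027184386), np.float64(219.67750114227522)) [(np.float64(234.76732676698506), np.float64(196.15375742478892))]
```

View pics/s6.png

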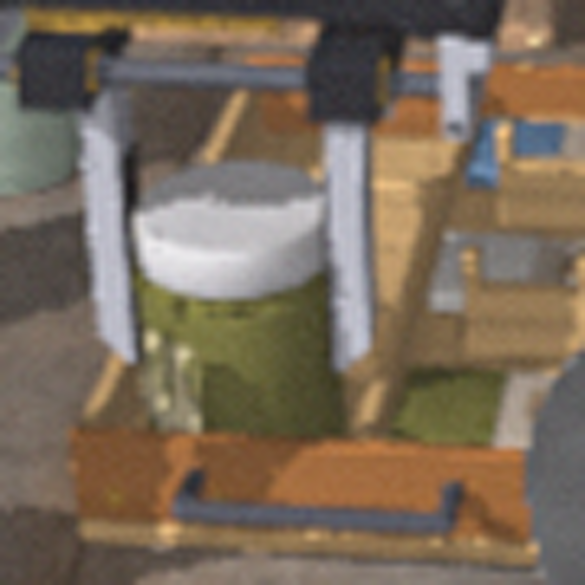

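```bash
python3 - <<'E'
from station import arm
from h import *
d=arm.snapshot("wrist");cv2.imwrite("pics/w6.png",d["img"][:,:,::-1])
for f in("w2","w3","w4","w6"):
    g=cv2.imread(f"pics/{f}.png")
    hsv=cv2.cvtColor(g,cv2.COLOR_BGR2HSV);m=((hsv[...,1]<40)&(hsv[...,2]>120)).astype(np.uint8)
    row=m[240,180:330];xs=np.flatnonzero(row);col=m[150:270,250];print(f,180+xs.min(),180+xs.max(),150+np.flatnonzero(col).min())
E
cp pics/w2.png /tmp; python3 -c "
import cv2,numpy as np
a=[cv2.imread(f'pics/{f}.png')[160:330,130:380] for f in('w2','w6')]
cv2.imwrite('pics/cmp.png',cv2.resize(np.hstack(a),None,fx=1.6,fy=1.6))"
```

```text
w2 194 307 200
w3 180 329 198
w4 180 329 198
w6 180 329 200
```

View pics/cmp.png

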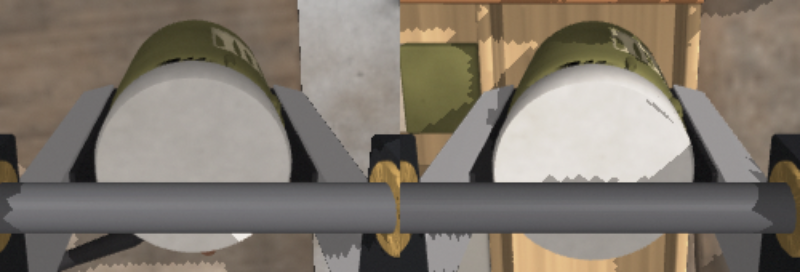

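>>> {"api": "play_rows", "payload": {
  "moves": [
    [[0,0,0],[0,0,0],0.3],
    [[0,0,0],[0,0,0],0.1],
    [[0,0,0],[0,0,0],-0.2],
    [[0,0,0],[0,0,0],-1],
    [[0,0,0],[0,0,0],-1],
    [[0,0,0],[0,0,0],-1]
  ]
}}

```text
time: 12.72
position: [384.1, 351.8, 138.6]
tool_rot: [0.641, 0.303, 0.639, -0.299]
ft_force: [-0.1, 0.9, 1.1]
grip_width: 78.7
```

```bash
python3 st.py 383 350 143 39.6; python3 - <<'E'
from station import arm
from h import *
d=arm.snapshot("wrist");cv2.imwrite("pics/w7.png",d["img"][:,:,::-1])
E
```

```text
t 12.72 pos [384.1 351.8 138.6] yaw of jaw axis 39.64 xaxis [ 0.0059  0.0033 -1.    ] q [-0.273  0.488 -0.725  2.053  0.473  0.761 -0.598] w 78.7 F [-0.1  0.9  1.1]
shift [-1.1 -1.8  4.4] rot [-0.19  0.34 -0.04]
```

View pics/w7.png

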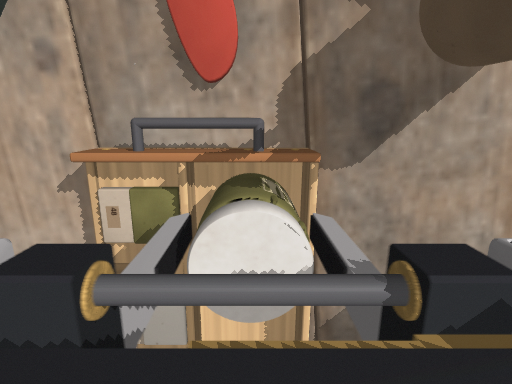

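>>> {"api": "play_rows", "payload": {
  "moves": [
    [[0,0,5],[0,0,0],-1],
    [[0,0,15],[0,0,0],-1],
    [[0,0,30],[0,0,0],-1],
    [[0,0,40],[0,0,0],-1],
    [[0,0,40],[0,0,0],-1],
    [[0,-5,20],[0,0,-3],-1],
    [[3,-25,0],[0,0,-7],-1],
    [[4,-25,0],[0,0,-7],-1],
    [[4,-25,0],[0,0,-7],-1],
    [[4,-25,0],[0,0,-7],-1],
    [[4,-25,0],[0,0,-7],-1],
    [[4,-25,0],[0,0,-7],-1]
  ]
}}

```text
time: 13.77
position: [402.6, 196.0, 299.7]
tool_rot: [0.474, 0.529, 0.473, -0.521]
ft_force: [1.1, -0.0, 0.3]
grip_width: 94.2
```

```bash
python3 st.py 462 19 260 -50.4; python3 - <<'E'
from station import arm
from h import *
d=arm.snapshot("scene");cv2.imwrite("pics/s7.png",d["img"][:,:,::-1])
E
```

```text
t 13.77 pos [402.6 196.  299.7] yaw of jaw axis -5.9 xaxis [ 0.0087  0.0068 -0.9999] q [ 0.059  0.095 -0.683  2.067  0.071  0.991 -0.762] w 94.2 F [ 1.1 -0.   0.3]
shift [  59.4 -177.   -39.7] rot [ -0.17   0.62 -44.5 ]
```

View pics/s7.png

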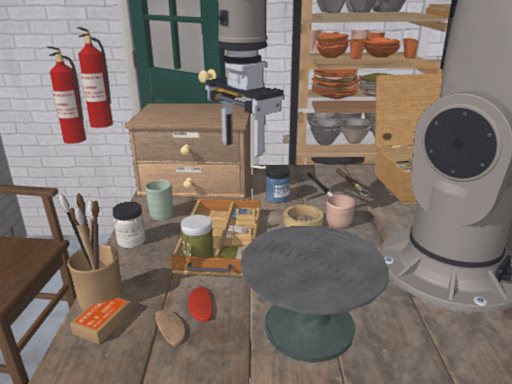

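>>> {"api": "play_rows", "payload": {
  "moves": [
    [[6,-25,0],[0,0,-7],-1],
    [[6,-25,0],[0,0,-7],-1],
    [[6,-25,0],[0,0.3,-7],-1],
    [[7,-25,0],[0,0.3,-7],-1],
    [[9,-23,0],[0,0,-7],-1],
    [[9,-22,0],[0,0,-7],-1],
    [[9,-18,-5],[0,0,-2],-1],
    [[4,-8,-10],[0,0,0],-1],
    [[0,0,0],[0,0,0],-1]
  ]
}}

```text
time: 14.57
position: [460.3, 11.9, 286.7]
tool_rot: [0.237, 0.668, 0.236, -0.665]
ft_force: [-0.1, -0.4, -0.3]
grip_width: 93.7
```

```bash
python3 st.py 462 19 135 -50.4; python3 - <<'E'
from station import arm
from h import *
d=arm.snapshot("wrist");cv2.imwrite("pics/w8.png",d["img"][:,:,::-1])
E
```

```text
t 14.57 pos [460.3  11.9 286.7] yaw of jaw axis -50.92 xaxis [ 4.9e-03  6.0e-04 -1.0e+00] q [ 0.261  0.116 -0.454  2.066  0.062  0.967 -1.114] w 93.7 F [-0.1 -0.4 -0.3]
shift [   1.7    7.1 -151.7] rot [-0.03  0.28  0.52]
```

View pics/w8.png

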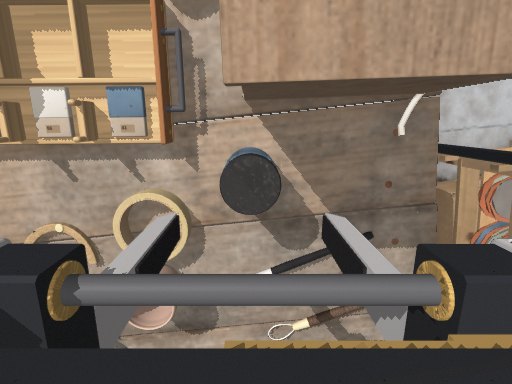

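```bash
python3 chk.py 250.5 184 86 150 225 40 187 225 40 178 205 40; python3 - <<'E'
import pickle;from h import *
d=pickle.load(open("top.pkl","rb"))
for u,v in((271.5,235),(258,228),(267,219),(282,222)):print(ray(d,u,v,40).round(1))
E
```

```text
[466.   16.1  86. ] local [-115.4 -225.8] from tcp in local [ 6.  -2.1]
[342.5  72.   40. ] local [-174.9 -104. ] from tcp in local [-53.5 119.7]
[370.7  37.3  40. ] local [-175.3 -148.7] from tcp in local [-53.9  75. ]
[384.3  60.5  40. ] local [-150.  -139.4] from tcp in local [-28.6  84.2]
[330.5  70.7  40. ]
[350.1 106.8  40. ]
[373.9  81.9  40. ]
[365.   41.3  40. ]
```

>>> {"api": "play_rows", "payload": {
  "moves": [
    [[1,2,-15],[0,0.2,0.3],-1],
    [[1,2,-30],[0,0.1,0.2],-1],
    [[0,1,-30],[0,0,0],-1],
    [[0,0,-10],[0,0,0],-1],
    [[0,0,0],[0,0,0],-1]
  ]
}}

```text
time: 15.08
position: [461.6, 26.3, 202.3]
tool_rot: [0.246, 0.664, 0.247, -0.661]
ft_force: [0.3, 0.5, -0.3]
grip_width: 94.1
```

```bash
python3 st.py 463.5 17.8 135 -50.4
```

```text
t 15.08 pos [461.6  26.3 202.3] yaw of jaw axis -49.17 xaxis [ 0.004   0.0036 -1.    ] q [ 0.214  0.239 -0.457  2.145  0.145  0.782 -1.193] w 94.1 F [ 0.3  0.5 -0.3]
shift [  1.9  -8.5 -67.3] rot [-0.2   0.23 -1.23]
```

>>> {"api": "play_rows", "payload": {
  "moves": [
    [[1,-4,0],[0,0.1,-0.6],-1],
    [[1,-3,-4],[0,0.1,-0.4],-1],
    [[0,0,-5],[0,0,0],-1],
    [[0,0,0],[0,0,0],-1]
  ]
}}

```text
time: 15.42
position: [464.8, 20.4, 196.1]
tool_rot: [0.241, 0.666, 0.243, -0.663]
ft_force: [0.5, -0.6, -0.8]
grip_width: 94.2
```

```bash
python3 st.py 463.5 17.8 135 -50.4
```

```text
t 15.42 pos [464.8  20.4 196.1] yaw of jaw axis -50.01 xaxis [ 0.003   0.0038 -1.    ] q [ 0.218  0.253 -0.448  2.144  0.152  0.771 -1.2  ] w 94.2 F [ 0.5 -0.6 -0.8]
shift [ -1.3  -2.6 -61.1] rot [-0.22  0.17 -0.39]
```

>>> {"api": "play_rows", "payload": {
  "moves": [
    [[-1,-1.5,-10],[-0.1,0.1,-0.2],-1],
    [[-0.5,-1,-14],[0,0.1,-0.2],-1],
    [[0,-0.5,-14],[0,0,0],-1],
    [[0,0,-10],[0,0,0],-1],
    [[0,0,-4],[0,0,0],-1],
    [[0,0,0],[0,0,0],-1]
  ]
}}

```text
time: 15.92
position: [464.5, 16.4, 142.7]
tool_rot: [0.239, 0.667, 0.239, -0.664]
ft_force: [-1.2, -0.6, -0.9]
grip_width: 93.8
```

```bash
python3 st.py 463.5 17.8 135 -50.4
```

```text
t 15.92 pos [464.5  16.4 142.7] yaw of jaw axis -50.54 xaxis [ 0.0046  0.0013 -1.    ] q [ 0.187  0.341 -0.416  2.184  0.224  0.652 -1.268] w 93.8 F [-1.2 -0.6 -0.9]
shift [-1.   1.4 -7.7] rot [-0.08  0.26  0.14]
```

>>> {"api": "play_rows", "payload": {
  "moves": [
    [[-0.5,0.5,-3],[0,0.2,0.1],-1],
    [[0,0,-2],[0,0,0],-1],
    [[0,0,0],[0,0,0],-1],
    [[0,0,0],[0,0,0],1],
    [[0,0,0],[0,0,0],1],
    [[0,0,0],[0,0,0],1],
    [[0,0,0],[0,0,0],1],
    [[0,0,0],[0,0,0],1],
    [[0,0,0],[0,0,0],1],
    [[0,0,0],[0,0,0],1]
  ]
}}

```text
time: 16.75
position: [465.0, 17.0, 139.1]
tool_rot: [0.239, 0.667, 0.239, -0.664]
ft_force: [-0.1, -0.8, -3.2]
grip_width: 64.2
```

```bash
python3 st.py 463.5 17.8 135 -50.4;python3 - <<'E'
from station import arm
from h import *
d=arm.snapshot("wrist");cv2.imwrite("pics/w9.png",d["img"][:,:,::-1])
E
```

```text
t 16.75 pos [465.   17.  139.1] yaw of jaw axis -50.44 xaxis [ 0.0035  0.0011 -1.    ] q [ 0.183  0.348 -0.414  2.184  0.229  0.646 -1.272] w 64.2 F [-0.1 -0.8 -3.2]
shift [-1.5  0.8 -4.1] rot [-0.07  0.2   0.04]
```

View pics/w9.png

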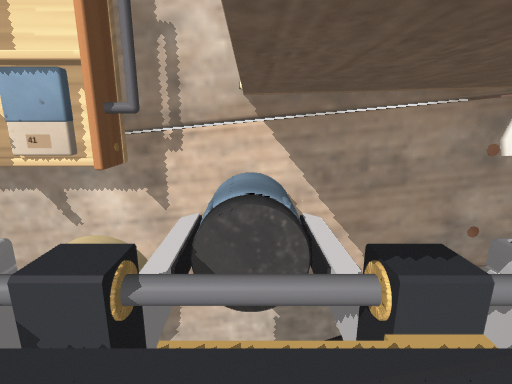

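>>> {"api": "play_rows", "payload": {
  "moves": [
    [[0,0,0],[0,0,0],1],
    [[0,0,0],[0,0,0],1],
    [[0,0,0],[0,0,0],1]
  ]
}}

```text
time: 17.05
position: [465.0, 17.0, 139.1]
tool_rot: [0.239, 0.667, 0.239, -0.664]
ft_force: [-1.0, -0.0, -0.3]
grip_width: 64.0
```

>>> {"api": "play_rows", "payload": {
  "moves": [
    [[0,0,5],[0,0,0],1],
    [[0,0,12],[0,0,0],1],
    [[0,0,20],[0,0,0],1],
    [[0,0,25],[0,0,0],1],
    [[0,0,25],[0,0,0],1],
    [[0,0,25],[0,0,0],1],
    [[0,0,25],[0,0,0],1],
    [[-4,8,20],[0,0,0],1],
    [[-8,16,8],[0,0,5],1],
    [[-8,18,0],[0,0,7],1],
    [[-6,16,0],[0,0,7],1],
    [[0,10,0],[0,0,7],1]
  ]
}}

```text
time: 18.05
position: [433.8, 86.3, 315.0]
tool_rot: [-0.385, -0.593, -0.386, 0.593]
ft_force: [-0.8, 1.1, -3.3]
grip_width: 64.0
```

```bash
python3 st.py 491 218 300 39.6
```

```text
t 18.05 pos [433.8  86.3 315. ] yaw of jaw axis -23.95 xaxis [-5.e-04  2.e-04 -1.e+00] q [ 0.206  0.06  -0.561  2.059  0.037  1.033 -0.791] w 64.0 F [-0.8  1.1 -3.3]
shift [ 57.2 131.7 -15. ] rot [ 1.000e-02 -3.000e-02  6.355e+01]
```

>>> {"api": "play_rows", "payload": {
  "moves": [
    [[5,14,0],[0,0,7],1],
    [[6,15,0],[0,0,7],1],
    [[6,15,0],[0,0,7],1],
    [[6,15,0],[0,0,7],1],
    [[6,15,0],[0,0,7],1],
    [[6,15,0],[0,0,7],1],
    [[6,14,0],[0,0,7],1],
    [[6,12,0],[0,0,6],1],
    [[5,8,-10],[0,0,3],1],
    [[3,4,-10],[0,0,1],1],
    [[0,0,0],[0,0,0],1]
  ]
}}

```text
time: 18.97
position: [486.7, 221.9, 297.8]
tool_rot: [0.634, 0.314, 0.633, -0.314]
ft_force: [-0.5, -0.8, -2.5]
grip_width: 64.1
```

```bash
python3 st.py 491 218 300 39.6
```

```text
t 18.97 pos [486.7 221.9 297.8] yaw of jaw axis 37.26 xaxis [ 1.5e-03  2.0e-04 -1.0e+00] q [ 0.072  0.277 -0.727  1.89   0.212  1.05  -0.091] w 64.1 F [-0.5 -0.8 -2.5]
shift [ 4.3 -3.9  2.2] rot [-0.02  0.08  2.34]
```

>>> {"api": "play_rows", "payload": {
  "moves": [
    [[0,0,-10],[0,0,1.2],1],
    [[0,0,-20],[0,0,1.2],1],
    [[0,0,-22],[0,0,0],1],
    [[0,0,-18],[0,0,0],1],
    [[0,0,-5],[0,0,0],1],
    [[0,0,0],[0,0,0],1]
  ]
}}

```text
time: 19.47
position: [485.1, 218.2, 218.9]
tool_rot: [0.64, 0.302, 0.639, -0.303]
ft_force: [0.7, -1.3, -1.9]
grip_width: 63.9
```

```bash
python3 st.py 491 218 147 39.6
```

```text
t 19.47 pos [485.1 218.2 218.9] yaw of jaw axis 39.37 xaxis [ 0.001  -0.0021 -1.    ] q [ 0.037  0.369 -0.699  1.973  0.303  0.904 -0.132] w 63.9 F [ 0.7 -1.3 -1.9]
shift [  5.9  -0.2 -71.9] rot [0.12 0.06 0.23]
```

>>> {"api": "play_rows", "payload": {
  "moves": [
    [[3,0,-8],[0.1,0,0.2],1],
    [[2.5,0,-12],[0,0,0],1],
    [[1,0,-10],[0,0,0],1],
    [[0,0,0],[0,0,0],1],
    [[0,0,0],[0,0,0],1]
  ]
}}

```text
time: 19.88
position: [493.3, 217.5, 188.1]
tool_rot: [0.641, 0.303, 0.638, -0.301]
ft_force: [-0.3, 1.0, -3.0]
grip_width: 64.0
```

```bash
python3 st.py 491 218 147 39.6;python3 - <<'E'
from station import arm
from h import *
d=arm.snapshot("wrist");cv2.imwrite("pics/w10.png",d["img"][:,:,::-1])
E
```

```text
t 19.88 pos [493.3 217.5 188.1] yaw of jaw axis 39.44 xaxis [ 0.0037  0.     -1.    ] q [ 0.017  0.42  -0.674  1.984  0.349  0.85  -0.16 ] w 64.0 F [-0.3  1.  -3. ]
shift [ -2.3   0.5 -41.1] rot [-0.    0.21  0.16]
```

View pics/w10.png

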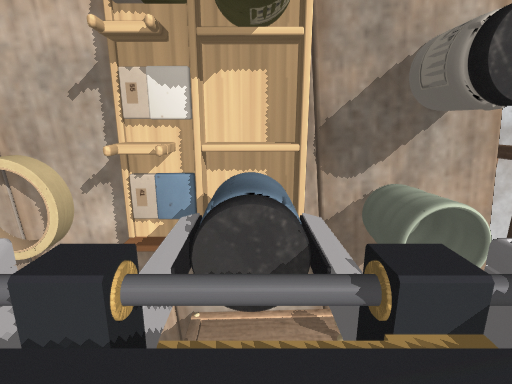

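```bash
python3 st.py 491 218 147 39.6; sed -i 's/134.7+86/139.1+86/' chk.py; python3 chk.py 202 152 36 298 152 36 250 151.5 36 250 143 36 250.5 252 -1
```

```text
t 19.93 pos [493.2 217.4 188.1] yaw of jaw axis 39.44 xaxis [ 3.6e-03 -1.0e-04 -1.0e+00] q [ 0.017  0.42  -0.674  1.984  0.349  0.85  -0.16 ] w 64.1 F [ 0.  -0.3 -2.7]
shift [ -2.2   0.6 -41.1] rot [0.01 0.21 0.16]
[436.1 225.2  36. ] local [ -5.1 -45.6] from tcp in local [-39.1  42.3]
[496.  274.5  36. ] local [ 72.5 -45.8] from tcp in local [38.5 42.2]
[465.8 250.2  36. ] local [ 33.7 -45.3] from tcp in local [-0.3 42.6]
[461.5 255.4  36. ] local [ 33.7 -38.5] from tcp in local [-0.3 49.4]
[491.5 219.1 135.3] local [ 33.7 -85.6] from tcp in local [-0.3  2.3]
```

>>> {"api": "play_rows", "payload": {
  "moves": [
    [[-1,0,-8],[0,0.1,0.1],1],
    [[-1,0.5,-10],[0,0,0],1],
    [[-1,0,-8],[0,0,0],1],
    [[0,0,-3],[0,0,0],1],
    [[0,0,0],[0,0,0],1]
  ]
}}

```text
time: 20.4
position: [490.1, 218.3, 157.4]
tool_rot: [0.641, 0.302, 0.639, -0.301]
ft_force: [-0.5, -0.1, -2.5]
grip_width: 64.0
```

```bash
python3 st.py 493 217.5 147 39.6
```

```text
t 20.4 pos [490.1 218.3 157.4] yaw of jaw axis 39.57 xaxis [ 3.8e-03  5.0e-04 -1.0e+00] q [-0.008  0.46  -0.652  2.01   0.39   0.792 -0.198] w 64.0 F [-0.5 -0.1 -2.5]
shift [  2.9  -0.8 -10.4] rot [-0.03  0.22  0.03]
```

>>> {"api": "play_rows", "payload": {
  "moves": [
    [[1,0,-4],[0,0.2,0],1],
    [[1,-0.5,-3],[0,0,0],1],
    [[0,0,-1],[0,0,0],1],
    [[0,0,0],[0,0,0],1]
  ]
}}

```text
time: 20.73
position: [492.2, 217.9, 148.3]
tool_rot: [0.639, 0.301, 0.64, -0.301]
ft_force: [0.3, -0.3, -2.5]
grip_width: 63.9
```

>>> {"api": "play_rows", "payload": {
  "moves": [
    [[0,0,-1],[0,0,0],1],
    [[0,0,0],[0,0,0],1],
    [[0,0,0],[0,0,0],1]
  ]
}}

```text
time: 20.98
position: [492.5, 218.0, 147.5]
tool_rot: [0.64, 0.301, 0.64, -0.301]
ft_force: [-0.3, 0.1, -2.5]
grip_width: 64.2
```

>>> {"api": "play_rows", "payload": {
  "moves": [
    [[0,0,-1.5],[0,0,0],1],
    [[0,0,0],[0,0,0],1],
    [[0,0,0],[0,0,0],1]
  ]
}}

```text
time: 21.23
position: [493.0, 218.1, 147.6]
tool_rot: [0.64, 0.302, 0.639, -0.301]
ft_force: [0.0, -0.8, -2.5]
grip_width: 63.7
```

>>> {"api": "play_rows", "payload": {
  "moves": [
    [[0,0,0],[0,0,0],0.3],
    [[0,0,0],[0,0,0],0.1],
    [[0,0,0],[0,0,0],-0.2],
    [[0,0,0],[0,0,0],-1],
    [[0,0,0],[0,0,0],-1],
    [[0,0,0],[0,0,0],-1],
    [[0,0,0],[0,0,0],-1]
  ]
}}

```text
time: 21.82
position: [493.4, 218.3, 147.9]
tool_rot: [0.64, 0.302, 0.639, -0.301]
ft_force: [-0.4, 1.0, -0.4]
grip_width: 87.3
```

```bash
python3 st.py 555.5 406 300 39.6;python3 - <<'E'
from station import arm
from h import *
d=arm.snapshot("wrist");cv2.imwrite("pics/w11.png",d["img"][:,:,::-1])
E
```

```text
t 21.82 pos [493.4 218.3 147.9] yaw of jaw axis 39.55 xaxis [ 2.8e-03  8.0e-04 -1.0e+00] q [-0.015  0.478 -0.642  2.009  0.404  0.779 -0.206] w 87.3 F [-0.4  1.  -0.4]
shift [ 62.1 187.7 152.1] rot [-0.05  0.16  0.05]
```

View pics/w11.png

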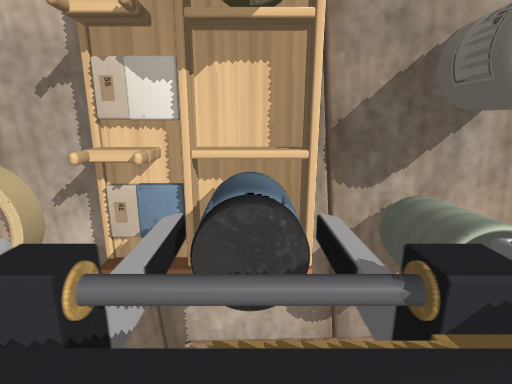

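>>> {"api": "play_rows", "payload": {
  "moves": [
    [[0,0,5],[0,0,0],-1],
    [[0,0,15],[0,0,0],-1],
    [[0,0,30],[0,0,0],-1],
    [[0,0,35],[0,0,0],-1],
    [[0,5,30],[0,0,0],-1],
    [[6,20,10],[0,0,0],-1],
    [[8,24,0],[0,0,0],-1],
    [[8,24,0],[0,0,0],-1],
    [[8,24,0],[0,0,0],-1],
    [[8,24,0],[0,0,0],-1],
    [[8,24,0],[0,0,0],-1],
    [[8,20,0],[0,0,0],-1]
  ]
}}

```text
time: 22.87
position: [547.6, 385.1, 285.1]
tool_rot: [0.64, 0.304, 0.637, -0.303]
ft_force: [-0.2, -0.2, -0.6]
grip_width: 93.8
```

```bash
python3 st.py 555.5 406 260 39.6
```

```text
t 22.87 pos [547.6 385.1 285.1] yaw of jaw axis 39.18 xaxis [ 5.1e-03 -4.0e-04 -1.0e+00] q [-0.214  0.518 -0.697  1.603  0.36   1.149 -0.31 ] w 93.8 F [-0.2 -0.2 -0.6]
shift [  7.9  20.9 -25.1] rot [0.02 0.29 0.42]
```

>>> {"api": "play_rows", "payload": {
  "moves": [
    [[4,10,0],[0,0.2,0.3],-1],
    [[3,7,-5],[0,0,0],-1],
    [[0,0,-5],[0,0,0],-1],
    [[0,0,0],[0,0,0],-1]
  ]
}}

```text
time: 23.2
position: [554.2, 407.6, 274.6]
tool_rot: [0.64, 0.301, 0.64, -0.3]
ft_force: [0.2, 0.2, -0.9]
grip_width: 94.4
```

```bash
python3 st.py 555.5 406 260 39.6;python3 - <<'E'
from station import arm
from h import *
d=arm.snapshot("wrist");cv2.imwrite("pics/w12.png",d["img"][:,:,::-1])
E
```

```text
t 23.2 pos [554.2 407.6 274.6] yaw of jaw axis 39.72 xaxis [ 2.0e-04  2.2e-03 -1.0e+00] q [-0.249  0.558 -0.69   1.566  0.376  1.153 -0.325] w 94.4 F [ 0.2  0.2 -0.9]
shift [  1.3  -1.6 -14.6] rot [-0.12  0.01 -0.12]
```

View pics/w12.png

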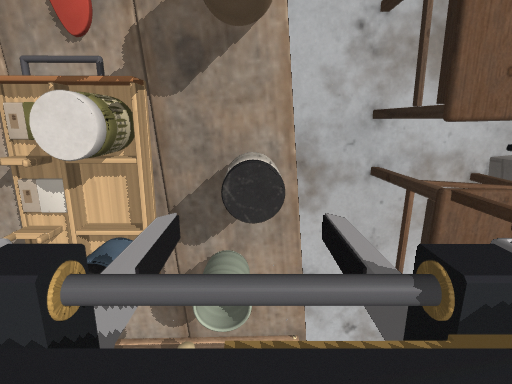

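```bash
python3 chk.py 253 188 86
```

```text
[553.2 412.4  86. ] local [204.5  24. ] from tcp in local [2.5 4.8]
```

>>> {"api": "play_rows", "payload": {
  "moves": [
    [[0,0,-15],[-0.1,0,-0.1],-1],
    [[0,0,-28],[0,0,0],-1],
    [[0,0,-28],[0,0,0],-1],
    [[0,0,-10],[0,0,0],-1],
    [[0,0,0],[0,0,0],-1]
  ]
}}

```text
time: 23.72
position: [555.2, 402.8, 192.9]
tool_rot: [0.641, 0.304, 0.637, -0.302]
ft_force: [-0.1, -0.6, 0.4]
grip_width: 93.9
```

```bash
python3 st.py 554.6 408.8 137 39.6
```

```text
t 23.72 pos [555.2 402.8 192.9] yaw of jaw axis 39.32 xaxis [ 5.4e-03  5.0e-04 -1.0e+00] q [-0.267  0.63  -0.653  1.64   0.439  1.018 -0.374] w 93.9 F [-0.1 -0.6  0.4]
shift [ -0.6   6.  -55.9] rot [-0.03  0.31  0.28]
```

>>> {"api": "play_rows", "payload": {
  "moves": [
    [[0,3,-6],[0,0.2,0.2],-1],
    [[0,2.5,-12],[0,0.1,0],-1],
    [[0,1,-12],[0,0,0],-1],
    [[0,0,-8],[0,0,0],-1],
    [[0,0,-4],[0,0,0],-1],
    [[0,0,0],[0,0,0],-1]
  ]
}}

```text
time: 24.22
position: [556.2, 409.9, 150.0]
tool_rot: [0.64, 0.303, 0.639, -0.301]
ft_force: [0.2, 0.5, 1.7]
grip_width: 93.8
```

```bash
python3 st.py 554.6 408.8 137 39.6
```

```text
t 24.22 pos [556.2 409.9 150. ] yaw of jaw axis 39.47 xaxis [ 0.0021  0.0021 -1.    ] q [-0.291  0.684 -0.631  1.652  0.473  0.96  -0.401] w 93.8 F [0.2 0.5 1.7]
shift [ -1.6  -1.1 -13. ] rot [-0.12  0.12  0.13]
```

>>> {"api": "play_rows", "payload": {
  "moves": [
    [[-1,-1,-5],[-0.1,0.1,0.1],-1],
    [[0,0,-5],[0,0,0],-1],
    [[0,0,-1],[0,0,0],-1],
    [[0,0,0],[0,0,0],-1],
    [[0,0,0],[0,0,0],1],
    [[0,0,0],[0,0,0],1],
    [[0,0,0],[0,0,0],1],
    [[0,0,0],[0,0,0],1],
    [[0,0,0],[0,0,0],1],
    [[0,0,0],[0,0,0],1],
    [[0,0,0],[0,0,0],1],
    [[0,0,0],[0,0,0],1]
  ]
}}

```text
time: 25.22
position: [555.7, 409.3, 139.6]
tool_rot: [0.64, 0.302, 0.639, -0.3]
ft_force: [0.4, 1.2, -1.6]
grip_width: 64.0
```

```bash
python3 st.py 436.4 284.6 300 39.6;python3 - <<'E'
from station import arm
from h import *
d=arm.snapshot("wrist");cv2.imwrite("pics/w13.png",d["img"][:,:,::-1])
E
```

```text
t 25.22 pos [555.7 409.3 139.6] yaw of jaw axis 39.57 xaxis [ 0.0021  0.0014 -1.    ] q [-0.294  0.695 -0.625  1.659  0.482  0.944 -0.407] w 64.0 F [ 0.4  1.2 -1.6]
shift [-119.3 -124.7  160.4] rot [-0.08  0.12  0.03]
```

View pics/w13.png

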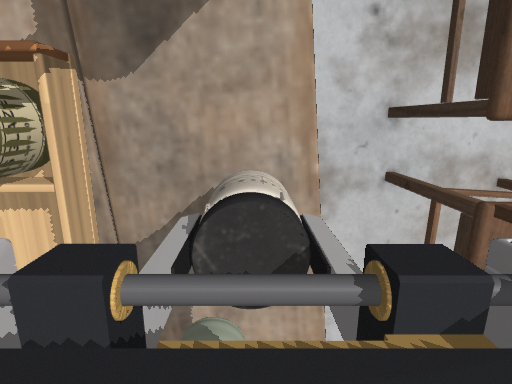

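>>> {"api": "play_rows", "payload": {
  "moves": [
    [[0,0,5],[0,0,0],1],
    [[0,0,12],[0,0,0],1],
    [[0,0,20],[0,0,0],1],
    [[0,0,25],[0,0,0],1],
    [[0,0,25],[0,0,0],1],
    [[0,0,25],[0,0,0],1],
    [[-5,-5,25],[0,0,0],1],
    [[-14,-15,10],[0,0,0],1],
    [[-17,-18,0],[0,0,0],1],
    [[-17,-18,0],[0,0,0],1],
    [[-17,-18,0],[0,0,0],1],
    [[-16,-17,0],[0,0,0],1]
  ]
}}

```text
time: 26.27
position: [464.7, 317.9, 301.4]
tool_rot: [0.64, 0.302, 0.64, -0.298]
ft_force: [0.3, -0.6, -2.9]
grip_width: 63.5
```

```bash
python3 st.py 438 284 270 39.6
```

```text
t 26.27 pos [464.7 317.9 301.4] yaw of jaw axis 39.8 xaxis [ 0.0022  0.0039 -1.    ] q [-0.088  0.331 -0.76   1.827  0.256  1.08  -0.248] w 63.5 F [ 0.3 -0.6 -2.9]
shift [-26.7 -33.9 -31.4] rot [-0.22  0.13 -0.2 ]
```

>>> {"api": "play_rows", "payload": {
  "moves": [
    [[-10,-12,-5],[-0.1,0.1,0],1],
    [[-8,-10,-8],[0,0,-0.1],1],
    [[-3,-4,-12],[0,0,0],1],
    [[0,0,-20],[0,0,0],1],
    [[0,0,-15],[0,0,0],1],
    [[0,0,-5],[0,0,0],1],
    [[0,0,0],[0,0,0],1]
  ]
}}

```text
time: 26.85
position: [438.9, 287.1, 242.4]
tool_rot: [0.643, 0.302, 0.637, -0.299]
ft_force: [-0.1, 0.3, -3.6]
grip_width: 63.7
```

```bash
python3 st.py 438 284 147.6 39.6
```

```text
t 26.85 pos [438.9 287.1 242.4] yaw of jaw axis 39.67 xaxis [ 1.e-02 -7.e-04 -1.e+00] q [-0.073  0.331 -0.749  1.971  0.287  0.938 -0.273] w 63.7 F [-0.1  0.3 -3.6]
shift [ -0.9  -3.1 -94.8] rot [ 0.04  0.57 -0.07]
```

>>> {"api": "play_rows", "payload": {
  "moves": [
    [[0,-2,-5],[0,0.4,0],1],
    [[0,-1,-12],[0,0.2,0],1],
    [[0,0,-16],[0,0,0],1],
    [[0,0,-12],[0,0,0],1],
    [[0,0,-4],[0,0,0],1],
    [[0,0,0],[0,0,0],1]
  ]
}}

```text
time: 27.35
position: [440.0, 284.9, 193.0]
tool_rot: [0.64, 0.301, 0.64, -0.3]
ft_force: [-0.4, 0.9, -2.2]
grip_width: 64.0
```

```bash
python3 st.py 438 284 147.6 39.6;python3 - <<'E'
from station import arm
from h import *
d=arm.snapshot("wrist");cv2.imwrite("pics/w14.png",d["img"][:,:,::-1])
E
```

```text
t 27.35 pos [440.  284.9 193. ] yaw of jaw axis 39.68 xaxis [ 0.0014  0.0013 -1.    ] q [-0.102  0.4   -0.717  2.01   0.347  0.852 -0.32 ] w 64.0 F [-0.4  0.9 -2.2]
shift [ -2.   -0.9 -45.4] rot [-0.07  0.08 -0.08]
```

View pics/w14.png

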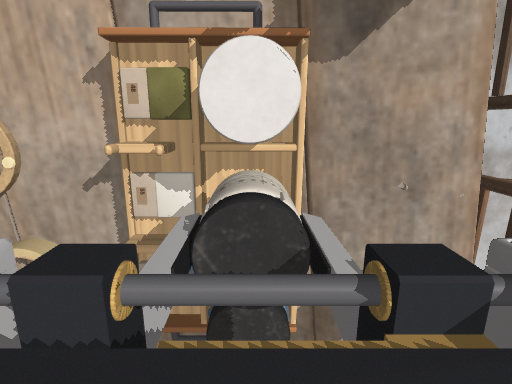

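```bash
python3 chk.py 201 155 36 298 155 36 250 151.5 36 250.5 252 -1
```

```text
[383.2 289.3  36. ] local [-5.1 37.5] from tcp in local [-41.4  39.5]
[445.  340.7  36. ] local [75.3 37.7] from tcp in local [39.1 39.7]
[412.5 317.5  36. ] local [35.5 40.5] from tcp in local [-0.8 42.5]
[438.2 286.8 140.8] local [35.8  0.6] from tcp in local [-0.5  2.6]
```

>>> {"api": "play_rows", "payload": {
  "moves": [
    [[-1,-0.5,-8],[0,0.1,0],1],
    [[-1,0,-10],[0,0,0],1],
    [[-0.5,0,-10],[0,0,0],1],
    [[0,0,-6],[0,0,0],1],
    [[0,0,0],[0,0,0],1]
  ]
}}

```text
time: 27.87
position: [438.1, 285.1, 158.1]
tool_rot: [0.64, 0.302, 0.639, -0.299]
ft_force: [0.0, -0.4, -2.5]
grip_width: 64.0
```

```bash
python3 st.py 438 284 147.6 39.6
```

```text
t 27.87 pos [438.1 285.1 158.1] yaw of jaw axis 39.66 xaxis [ 0.003  0.003 -1.   ] q [-0.133  0.447 -0.688  2.039  0.399  0.785 -0.368] w 64.0 F [ 0.  -0.4 -2.5]
shift [ -0.1  -1.1 -10.5] rot [-0.17  0.17 -0.06]
```

>>> {"api": "play_rows", "payload": {
  "moves": [
    [[0,-0.6,-4],[-0.1,0.1,0],1],
    [[0,0,-3],[0,0,0],1],
    [[0,0,-1],[0,0,0],1],
    [[0,0,-0.5],[0,0,0],1],
    [[0,0,0],[0,0,0],1]
  ]
}}

```text
time: 28.28
position: [438.0, 284.6, 148.3]
tool_rot: [0.64, 0.301, 0.64, -0.3]
ft_force: [0.3, -1.5, -2.9]
grip_width: 64.1
```

>>> {"api": "play_rows", "payload": {
  "moves": [
    [[0,0,-1],[0,0,0],1],
    [[0,0,0],[0,0,0],1],
    [[0,0,0],[0,0,0],1]
  ]
}}

```text
time: 28.53
position: [438.2, 284.8, 147.8]
tool_rot: [0.64, 0.301, 0.64, -0.3]
ft_force: [0.5, -0.0, -2.4]
grip_width: 64.0
```

>>> {"api": "play_rows", "payload": {
  "moves": [
    [[0,0,-1],[0,0,0],1],
    [[0,0,0],[0,0,0],1],
    [[0,0,0],[0,0,0],0.3],
    [[0,0,0],[0,0,0],0.1],
    [[0,0,0],[0,0,0],-0.2],
    [[0,0,0],[0,0,0],-1],
    [[0,0,0],[0,0,0],-1],
    [[0,0,0],[0,0,0],-1],
    [[0,0,0],[0,0,0],-1]
  ]
}}

```text
time: 29.28
position: [438.9, 285.3, 148.1]
tool_rot: [0.641, 0.302, 0.639, -0.3]
ft_force: [0.4, -0.0, -1.2]
grip_width: 87.0
```

>>> {"api": "play_rows", "payload": {
  "moves": [
    [[0,0,5],[0,0,0],-1],
    [[0,0,15],[0,0,0],-1],
    [[0,0,30],[0,0,0],-1],
    [[0,0,35],[0,0,0],-1],
    [[0,-3,35],[0,0,0],-1],
    [[0,-20,25],[0,0,0],-1],
    [[0,-25,10],[0,0,0],-1],
    [[0,-25,0],[0,0,0],-1],
    [[0,-25,0],[0,0,0],-1],
    [[0,-25,0],[0,0,0],-1]
  ]
}}

```text
time: 30.12
position: [435.2, 164.2, 314.1]
tool_rot: [0.642, 0.299, 0.641, -0.295]
ft_force: [-0.3, 0.8, 0.4]
grip_width: 94.2
```

```bash
python3 st.py 435.3 -128.8 200 61.6;python3 - <<'E'
from station import arm
from h import *
d=arm.snapshot("scene");cv2.imwrite("pics/s15.png",d["img"][:,:,::-1])
E
```

```text
t 30.12 pos [435.2 164.2 314.1] yaw of jaw axis 40.34 xaxis [ 0.0037  0.0056 -1.    ] q [ 0.206  0.123 -0.746  2.012  0.093  1.036  0.121] w 94.2 F [-0.3  0.8  0.4]
shift [ 1.000e-01 -2.930e+02 -1.141e+02] rot [-0.36  0.15 21.26]
```

View pics/s15.png

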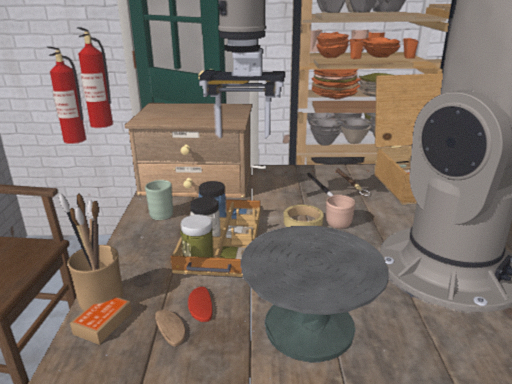

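>>> {"api": "play_rows", "payload": {
  "moves": [
    [[0,-25,0],[-0.2,0,2],0],
    [[0,-28,0],[-0.2,0,2],0],
    [[0,-28,0],[0,0,2],0],
    [[0,-28,0],[0,0,2],0],
    [[0,-28,0],[0,0,2],0],
    [[0,-28,0],[0,0,2],0],
    [[0,-28,0],[0,0,2],0],
    [[0,-28,-5],[0,0,2],0],
    [[0,-25,-10],[0,0,2],0],
    [[0,-20,-20],[0,0,2],0],
    [[0,-5,-20],[0,0,0],0],
    [[0,0,0],[0,0,0],0]
  ]
}}

```text
time: 31.17
position: [432.6, -125.0, 264.2]
tool_rot: [0.69, 0.176, 0.679, -0.176]
ft_force: [-1.2, 0.5, -0.7]
grip_width: 47.0
```

```bash
python3 st.py 435.3 -128.8 200 61.6;python3 - <<'E'
from station import arm
from h import *
d=arm.snapshot("wrist");cv2.imwrite("pics/w16.png",d["img"][:,:,::-1])
d=arm.snapshot("top");cv2.imwrite("pics/t16.png",cv2.resize(d["img"][120:250,130:260,::-1],None,fx=4.5,fy=4.5))
E
```

```text
t 31.17 pos [ 432.6 -125.   264.2] yaw of jaw axis 61.11 xaxis [ 0.0145 -0.0035 -0.9999] q [ 0.595  0.125 -0.486  2.114  0.077  0.903  1.131] w 47.0 F [-1.2  0.5 -0.7]
shift [  2.7  -3.8 -64.2] rot [0.2  0.83 0.5 ]
```

View pics/w16.png

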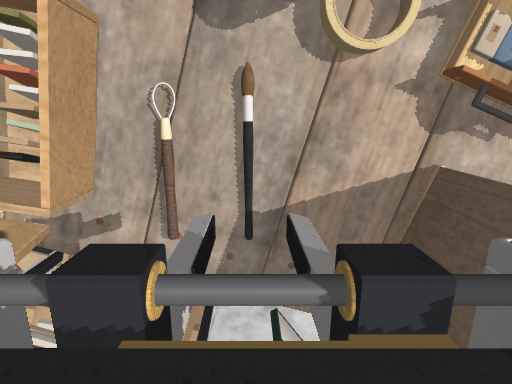

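View pics/t16.png

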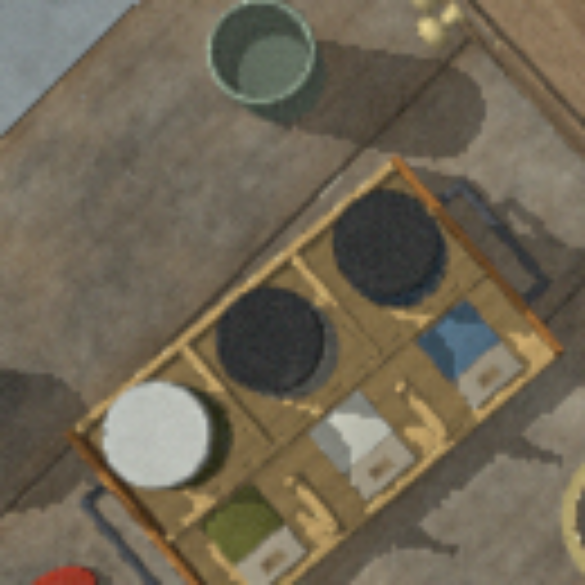

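```bash
python3 - <<'E'
from station import arm
from h import *
d=arm.snapshot("wrist");b=ray(d,248,62,7);a=ray(d,249,239.5,7);v=(a-b)/np.linalg.norm(a-b)
print(a,b,np.linalg.norm(a-b),np.degrees(np.arctan2(v[1],v[0])),(a+b)/2+26*v)
f=ray(d,248,121,7);print("ferrule/handle from tip",np.linalg.norm(f-b))
E
```

```text
[ 507.07306096 -165.12142621    7.        ] [322.62519776 -64.89323125   7.        ] 209.92071194458404 -28.519471318150238 [ 437.69415689 -127.42122084    7.        ]
ferrule/handle from tip 62.79707621598072
```

>>> {"api": "play_rows", "payload": {
  "moves": [
    [[2,-2,-12],[0.1,0.5,0.3],0],
    [[1,-1,-25],[0.1,0.3,0.2],0],
    [[0,0,-28],[0,0,0],0],
    [[0,0,-20],[0,0,0],0],
    [[0,0,-5],[0,0,0],0],
    [[0,0,0],[0,0,0],0]
  ]
}}

```text
time: 31.82
position: [442.0, -122.2, 179.3]
tool_rot: [0.691, 0.17, 0.681, -0.17]
ft_force: [0.3, 0.3, 0.5]
grip_width: 47.3
```

```bash
python3 st.py 436.8 -128 101 61.5
```

```text
t 31.82 pos [ 442.  -122.2  179.3] yaw of jaw axis 62.16 xaxis [ 0.0136 -0.0031 -0.9999] q [ 0.545  0.269 -0.47   2.175  0.187  0.72   1.036] w 47.3 F [0.3 0.3 0.5]
shift [ -5.2  -5.8 -78.3] rot [ 0.18  0.78 -0.65]
```

>>> {"api": "play_rows", "payload": {
  "moves": [
    [[-3,-3,-8],[0.1,0.5,-0.4],0],
    [[-2,-3,-14],[0.1,0.3,-0.2],0],
    [[-1,-1,-14],[0,0,0],0],
    [[0,0,-10],[0,0,0],0],
    [[0,0,-4],[0,0,0],0],
    [[0,0,0],[0,0,0],0]
  ]
}}

```text
time: 32.32
position: [437.7, -130.1, 128.8]
tool_rot: [0.686, 0.174, 0.684, -0.174]
ft_force: [-0.1, 0.6, -0.6]
grip_width: 46.9
```

```bash
python3 st.py 436.8 -128 101 61.5
```

```text
t 32.32 pos [ 437.7 -130.1  128.8] yaw of jaw axis 61.51 xaxis [ 0.0029 -0.0014 -1.    ] q [ 0.52   0.358 -0.43   2.207  0.256  0.619  0.978] w 46.9 F [-0.1  0.6 -0.6]
shift [ -0.9   2.1 -27.8] rot [ 0.08  0.17 -0.01]
```

>>> {"api": "play_rows", "payload": {
  "moves": [
    [[-1,0.8,-6],[0,0.1,0],0],
    [[0,0.5,-8],[0,0,0],0],
    [[0,0,-6],[0,0,0],0],
    [[0,0,-2],[0,0,0],0],
    [[0,0,0],[0,0,0],0]
  ]
}}

```text
time: 32.73
position: [437.3, -128.8, 105.6]
tool_rot: [0.686, 0.174, 0.684, -0.175]
ft_force: [-0.3, -0.3, 0.0]
grip_width: 46.9
```

```bash
python3 st.py 436.8 -128 101 61.5
```

```text
t 32.73 pos [ 437.3 -128.8  105.6] yaw of jaw axis 61.5 xaxis [ 0.0025 -0.0019 -1.    ] q [ 0.495  0.4   -0.407  2.221  0.294  0.568  0.94 ] w 46.9 F [-0.3 -0.3  0. ]
shift [-0.5  0.8 -4.6] rot [0.11 0.14 0.  ]
```

>>> {"api": "play_rows", "payload": {
  "moves": [
    [[0,0,-2.5],[0,0,0],0],
    [[0,0,-1.5],[0,0,0],0],
    [[0,0,0],[0,0,0],0],
    [[0,0,0],[0,0,0],1],
    [[0,0,0],[0,0,0],1],
    [[0,0,0],[0,0,0],1],
    [[0,0,0],[0,0,0],1],
    [[0,0,0],[0,0,0],1],
    [[0,0,0],[0,0,0],1],
    [[0,0,0],[0,0,0],1],
    [[0,0,0],[0,0,0],1]
  ]
}}

```text
time: 33.65
position: [437.9, -128.9, 102.1]
tool_rot: [0.687, 0.174, 0.684, -0.175]
ft_force: [-0.3, 0.2, -0.4]
grip_width: 10.4
```

```bash
python3 st.py 436.8 -128 101 61.5;python3 - <<'E'
from station import arm
from h import *
d=arm.snapshot("wrist");cv2.imwrite("pics/w17.png",d["img"][:,:,::-1])
E
```

```text
t 33.65 pos [ 437.9 -128.9  102.1] yaw of jaw axis 61.49 xaxis [ 0.004  -0.0025 -1.    ] q [ 0.49   0.406 -0.403  2.222  0.301  0.559  0.934] w 10.4 F [-0.3  0.2 -0.4]
shift [-1.1  0.9 -1.1] rot [0.14 0.23 0.01]
```

View pics/w17.png

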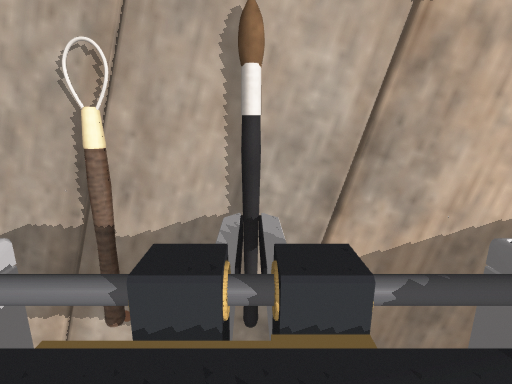

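>>> {"api": "play_rows", "payload": {
  "moves": [
    [[0,0,4],[0,0,0],1],
    [[0,0,10],[0,0,0],1],
    [[0,0,18],[0,0,0],1],
    [[0,0,25],[0,0,0],1],
    [[0,0,28],[0,0,0],1],
    [[0,0,28],[0,0,0],1],
    [[0,0,28],[0,0,0],1],
    [[0,0,28],[0,0,0],1],
    [[0,0,25],[0,0,0],1],
    [[0,0,10],[0,0,0],1],
    [[0,0,0],[0,0,0],1]
  ]
}}

```text
time: 34.62
position: [434.3, -125.4, 322.8]
tool_rot: [0.687, 0.173, 0.684, -0.172]
ft_force: [-0.0, 0.4, -0.4]
grip_width: 10.0
```

```bash
python3 st.py 370.2 229.8 330 39.6;python3 - <<'E'
from station import arm
from h import *
d=arm.snapshot("wrist");cv2.imwrite("pics/w18.png",d["img"][:,:,::-1])
d=arm.snapshot("scene");cv2.imwrite("pics/s18.png",d["img"][:,:,::-1])
E
```

```text
t 34.62 pos [ 434.3 -125.4  322.8] yaw of jaw axis 61.76 xaxis [ 3.8e-03  2.0e-04 -1.0e+00] q [ 0.624  0.063 -0.499  2.035  0.034  1.047  1.187] w 10.0 F [-0.   0.4 -0.4]
shift [-64.1 355.2   7.2] rot [  0.03   0.22 -22.16]
```

View pics/w18.png

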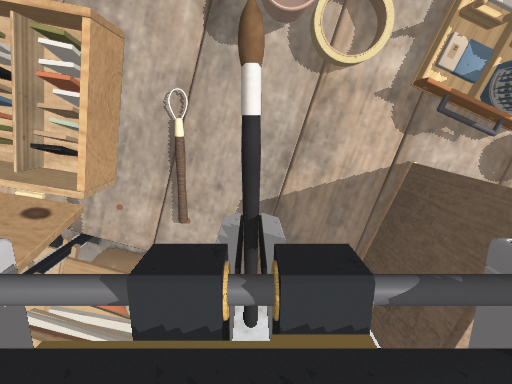

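View pics/s18.png

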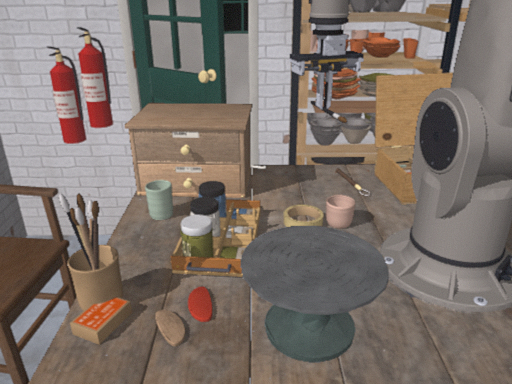

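>>> {"api": "play_rows", "payload": {
  "moves": [
    [[1,15,2],[0,0,0],1],
    [[1,24,2],[0,0,-1.5],1],
    [[1,27,0],[0,0,-2],1],
    [[1,27,0],[0,0,-2],1],
    [[1,27,0],[0,0,-2],1],
    [[0,27,0],[0,0,-2],1],
    [[-2,27,0],[0,0,-2],1],
    [[-5,27,0],[0,0,-2],1],
    [[-8,27,0],[0,0,-2],1],
    [[-8,27,0],[0,0,-2],1],
    [[-9,27,0],[0,0,-2],1],
    [[-9,25,0],[0,0,-1],1]
  ]
}}

```text
time: 35.72
position: [388.1, 189.0, 310.1]
tool_rot: [0.633, 0.299, 0.648, -0.301]
ft_force: [0.5, -0.4, -0.3]
grip_width: 10.5
```

```bash
python3 st.py 370.2 229.8 300 39.6
```

```text
t 35.72 pos [388.1 189.  310.1] yaw of jaw axis 39.84 xaxis [-0.0209  0.0071 -0.9998] q [ 0.203  0.076 -0.813  2.066  0.044  1.036  0.063] w 10.5 F [ 0.5 -0.4 -0.3]
shift [-17.9  40.8 -10.1] rot [-0.41 -1.19 -0.24]
```

>>> {"api": "play_rows", "payload": {
  "moves": [
    [[-7,14,0],[-0.2,-0.6,-0.2],1],
    [[-6,13,0],[-0.2,-0.5,0],1],
    [[-3,8,-6],[0,0,0],1],
    [[0,0,-10],[0,0,0],1],
    [[0,0,-10],[0,0,0],1],
    [[0,0,0],[0,0,0],1]
  ]
}}

```text
time: 36.22
position: [365.6, 229.1, 276.4]
tool_rot: [0.638, 0.296, 0.645, -0.3]
ft_force: [0.1, -0.8, -0.8]
grip_width: 10.5
```

```bash
python3 st.py 370.2 229.8 200 39.6
```

```text
t 36.22 pos [365.6 229.1 276.4] yaw of jaw axis 40.1 xaxis [-1.130e-02 -4.000e-04 -9.999e-01] q [ 0.114  0.128 -0.86   2.108  0.11   0.961 -0.106] w 10.5 F [ 0.1 -0.8 -0.8]
shift [  4.6   0.7 -76.4] rot [ 0.02 -0.65 -0.5 ]
```

>>> {"api": "play_rows", "payload": {
  "moves": [
    [[2,0,-8],[0,-0.4,-0.3],1],
    [[2,0,-16],[0,-0.2,-0.2],1],
    [[0,0,-18],[0,0,0],1],
    [[0,0,-15],[0,0,0],1],
    [[0,0,-6],[0,0,0],1],
    [[0,0,0],[0,0,0],1]
  ]
}}

```text
time: 36.72
position: [371.2, 224.7, 206.9]
tool_rot: [0.638, 0.303, 0.639, -0.304]
ft_force: [0.2, 0.5, -0.7]
grip_width: 10.2
```

```bash
python3 st.py 370.2 229.8 190 39.6
```

```text
t 36.72 pos [371.2 224.7 206.9] yaw of jaw axis 39.18 xaxis [-0.0026 -0.0014 -1.    ] q [ 0.053  0.246 -0.823  2.178  0.248  0.813 -0.244] w 10.2 F [ 0.2  0.5 -0.7]
shift [ -1.    5.1 -16.9] rot [ 0.08 -0.15  0.42]
```

>>> {"api": "play_rows", "payload": {
  "moves": [
    [[-0.5,3,-5],[0,0,0.3],1],
    [[-0.5,2,-6],[0,0,0.1],1],
    [[0,0,-4],[0,0,0],1],
    [[0,0,0],[0,0,0],1]
  ]
}}

```text
time: 37.05
position: [371.2, 229.9, 191.5]
tool_rot: [0.639, 0.301, 0.64, -0.302]
ft_force: [-0.7, 0.1, -0.6]
grip_width: 10.6
```

```bash
python3 st.py 370.2 229.8 190 39.6;python3 - <<'E'
from station import arm
from h import *
d=arm.snapshot("wrist");cv2.imwrite("pics/w19.png",d["img"][:,:,::-1])
d=arm.snapshot("scene");cv2.imwrite("pics/s19.png",cv2.resize(d["img"][150:290,150:320,::-1],None,fx=4.2,fy=4.2,interpolation=2))
E
```

```text
t 37.05 pos [371.2 229.9 191.5] yaw of jaw axis 39.51 xaxis [-0.0013 -0.001  -1.    ] q [ 0.024  0.278 -0.811  2.187  0.286  0.783 -0.283] w 10.6 F [-0.7  0.1 -0.6]
shift [-1.  -0.1 -1.5] rot [ 0.05 -0.08  0.09]
```

View pics/w19.png

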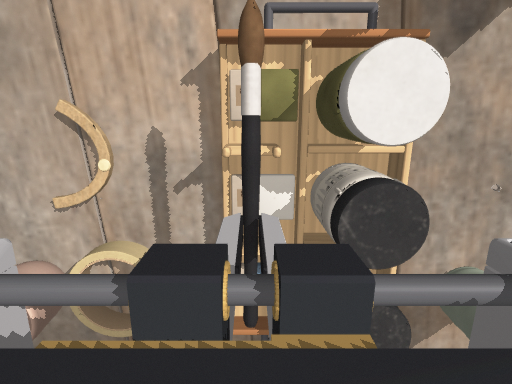

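View pics/s19.png

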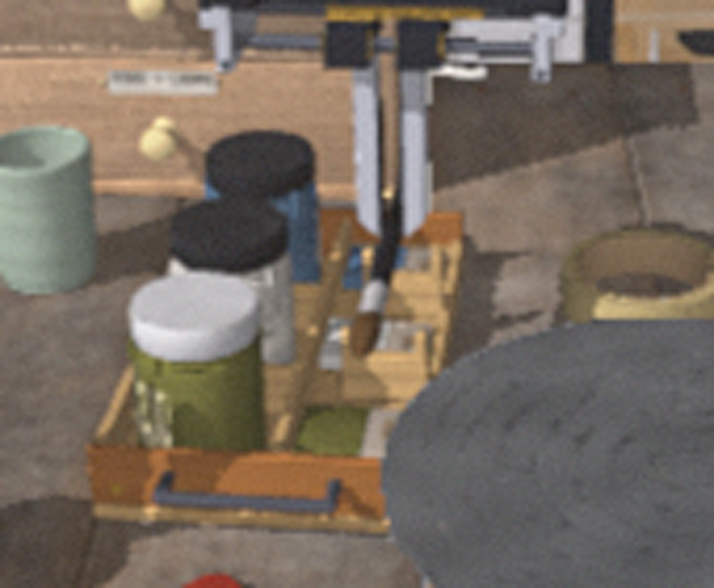

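```bash
python3 chk.py 228 150 60 278 152 60 250.5 150 96
```

```text
[328.6 254.7  60. ] local [-69.1  45.6] from tcp in local [-17.1  46.2]
[358.1 277.1  60. ] local [-32.2  44.2] from tcp in local [19.8 44.8]
[339.3 268.   96. ] local [-52.5  49.1] from tcp in local [-0.5 49.7]
```

>>> {"api": "play_rows", "payload": {
  "moves": [
    [[0,0,-6],[0,0,0.1],1],
    [[0,0.5,-9],[0,0,0],1],
    [[0,0,-8],[0,0,0],1],
    [[0,0,-4],[0,0,0],1],
    [[0,0,0],[0,0,0],1]
  ]
}}

```text
time: 37.62
position: [371.7, 230.4, 163.1]
tool_rot: [0.64, 0.301, 0.639, -0.301]
ft_force: [-0.8, 0.1, 0.5]
grip_width: 10.1
```

```bash
python3 st.py 371.5 230.2 147.5 39.6
```

```text
t 37.62 pos [371.7 230.4 163.1] yaw of jaw axis 39.58 xaxis [ 1.2e-03 -4.0e-04 -1.0e+00] q [-0.015  0.329 -0.78   2.209  0.351  0.725 -0.344] w 10.1 F [-0.8  0.1  0.5]
shift [ -0.2  -0.2 -15.6] rot [0.02 0.07 0.02]
```

>>> {"api": "play_rows", "payload": {
  "moves": [
    [[0,0,-4],[0,0,0],1],
    [[0,0,-5],[0,0,0],1],
    [[0,0,-3],[0,0,0],1],
    [[0,0,-1],[0,0,0],1],
    [[0,0,0],[0,0,0],1]
  ]
}}

```text
time: 38.03
position: [371.4, 230.5, 148.2]
tool_rot: [0.64, 0.301, 0.64, -0.301]
ft_force: [-0.7, -0.0, 0.0]
grip_width: 10.3
```

```bash
python3 st.py 371.5 230.2 147.5 39.6;python3 - <<'E'
from station import arm
from h import *
d=arm.snapshot("scene");cv2.imwrite("pics/s20.png",cv2.resize(d["img"][180:270,200:300,::-1],None,fx=6,fy=6,interpolation=2))
E
```

```text
t 38.03 pos [371.4 230.5 148.2] yaw of jaw axis 39.61 xaxis [ 0.e+00 -6.e-04 -1.e+00] q [-0.037  0.356 -0.761  2.22   0.385  0.696 -0.375] w 10.3 F [-0.7 -0.   0. ]
shift [ 0.1 -0.3 -0.7] rot [ 0.03  0.   -0.01]
```

View pics/s20.png

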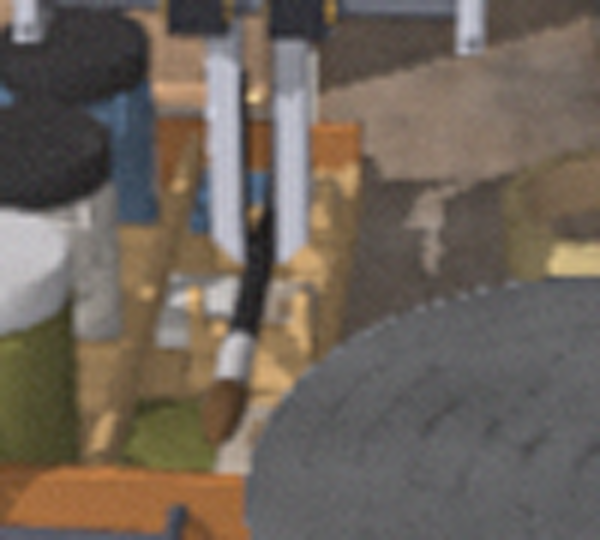

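>>> {"api": "play_rows", "payload": {
  "moves": [
    [[0,0,-1],[0,0,0],1],
    [[0,0,-0.7],[0,0,0],1],
    [[0,0,0],[0,0,0],1]
  ]
}}

```text
time: 38.33
position: [371.6, 230.8, 147.8]
tool_rot: [0.64, 0.301, 0.639, -0.301]
ft_force: [-2.1, -1.6, 3.6]
grip_width: 10.6
```

>>> {"api": "play_rows", "payload": {
  "moves": [
    [[0,0,0],[0,0,0],0.75],
    [[0,0,0],[0,0,0],0.7],
    [[0,0,0],[0,0,0],0.6],
    [[0,0,0],[0,0,0],0.5],
    [[0,0,0],[0,0,0],0.45],
    [[0,0,0],[0,0,0],0.45],
    [[0,0,0],[0,0,0],0.45]
  ]
}}

```text
time: 38.92
position: [372.1, 230.9, 148.5]
tool_rot: [0.641, 0.301, 0.639, -0.301]
ft_force: [-0.0, -0.4, 0.0]
grip_width: 26.1
```

```bash
python3 st.py 371.5 230.2 147.5 39.6;python3 - <<'E'
from station import arm
from h import *
d=arm.snapshot("wrist");cv2.imwrite("pics/w21.png",d["img"][:,:,::-1])
E
```

```text
t 38.92 pos [372.1 230.9 148.5] yaw of jaw axis 39.57 xaxis [ 2.9e-03 -9.0e-04 -1.0e+00] q [-0.039  0.355 -0.76   2.219  0.387  0.696 -0.379] w 26.1 F [-0.  -0.4  0. ]
shift [-0.6 -0.7 -1. ] rot [0.05 0.16 0.03]
```

View pics/w21.png

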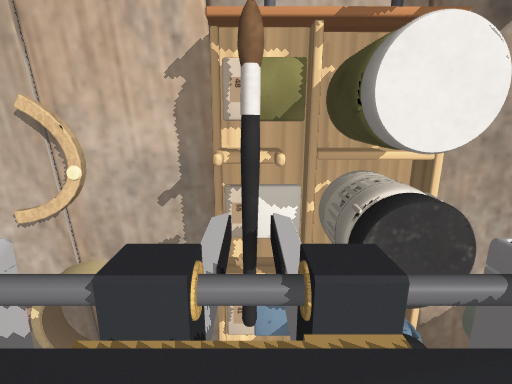

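Released between the fingers. Now straight up and away.

>>> {"api": "play_rows", "payload": {
  "moves": [
    [[0,0,4],[0,0,0],0.45],
    [[0,0,10],[0,0,0],0.45],
    [[0,0,18],[0,0,0],0.45],
    [[0,0,25],[0,0,0],0.45],
    [[0,0,30],[0,0,0],0.45],
    [[0,0,30],[0,0,0],0.45],
    [[0,0,30],[0,0,0],0.45],
    [[3,-20,20],[0,0,0],0.45],
    [[6,-30,10],[0,0,0],0.45],
    [[6,-35,0],[0,0,0],0.45],
    [[6,-35,0],[0,0,0],0.45],
    [[6,-35,0],[0,0,0],0.45]
  ]
}}

```text
time: 39.97
position: [393.3, 79.8, 343.4]
tool_rot: [0.644, 0.297, 0.642, -0.292]
ft_force: [1.7, 0.7, -0.5]
grip_width: 25.7
```

>>> {"api": "play_rows", "payload": {
  "moves": [
    [[6,-35,0],[0,0,0],0.45],
    [[6,-35,0],[0,0,0],0.45],
    [[3,-20,0],[0,0,0],0.45],
    [[0,0,0],[0,0,0],0.45],
    [[0,0,0],[0,0,0],0.45]
  ]
}}

```text
time: 40.38
position: [407.1, -19.7, 348.3]
tool_rot: [0.645, 0.3, 0.639, -0.293]
ft_force: [0.3, 0.6, 0.3]
grip_width: 25.9
```

```bash
python3 st.py;python3 - <<'E'
from station import arm
from h import *
d=arm.snapshot("scene");cv2.imwrite("pics/s22.png",cv2.resize(d["img"][150:290,150:320,::-1],None,fx=4.2,fy=4.2,interpolation=2))
d=arm.snapshot("top");cv2.imwrite("pics/t22.png",cv2.resize(d["img"][100:265,130:370,::-1],None,fx=3.3,fy=3.3,interpolation=2))
E
```

```text
t 40.38 pos [407.1 -19.7 348.3] yaw of jaw axis 40.41 xaxis [ 0.0112  0.0048 -0.9999] q [ 0.48  -0.052 -0.555  2.082 -0.035  1.092  0.647] w 25.9 F [0.3 0.6 0.3]
```

View pics/s22.png

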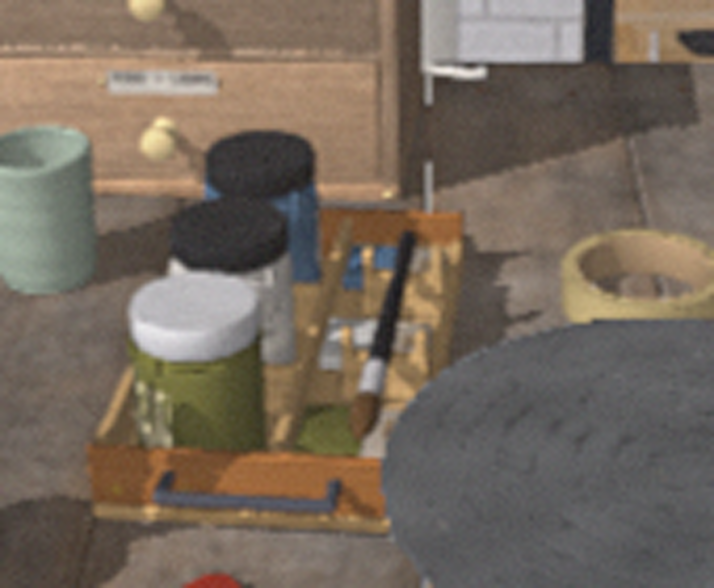

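View pics/t22.png

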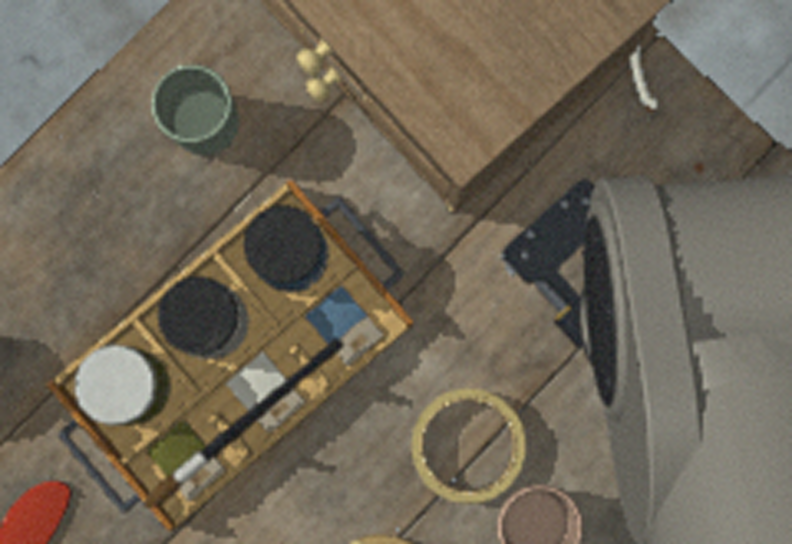

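```bash
python3 - <<'E'
from station import arm
from h import *
S=arm.snapshot("scene");T=arm.snapshot("top")
def tri(a,b):
    o=[];M=np.zeros((3,3));q=np.zeros(3)
    for d,(u,v) in((S,a),(T,b)):
        P=d["pose"];r=P[:3,:3]@np.array([(u-d["cx"])/d["fx"],(v-d["cy"])/d["fy"],1]);r/=np.linalg.norm(r);A=np.eye(3)-np.outer(r,r);M+=A;q+=A@P[:3,3]
    return np.linalg.solve(M,q)
f=lambda x,y,s,ou,ov:((x+.5)/s-.5+ou,(y+.5)/s-.5+ov)
a=tri(f(360,437,4.2,150,150),f(152,507,3.3,130,100));b=tri(f(410,234,4.2,150,150),f(342,345,3.3,130,100))
t=np.radians(39.6);R=np.array([[np.cos(t),-np.sin(t)],[np.sin(t),np.cos(t)]])
for p in(a,b):print(p.round(1),(R.T@(p[:2]-[411,263.6])).round(1))
E
```

```text
[288.7 329.3  50.1] [-52.3 128.6]
[416.2 173.   52.7] [-53.7 -73.1]
```

```bash
python3 -c "
from station import arm
print(arm.sign_off())"
```

```text
the job is handed in; nothing more can be done
None
```

I set all three jars upright in the bays behind their matching tiles and laid the brush across both cheeks of the rest. I handed the job in at about 40 s, with the arm clear of everything.

- **Jars:** the last top and scene pictures show the blue, white and olive jars each standing inside its own bay.
- **Brush:** it lies between the horns. Triangulation put its bristle tip at z = 50 mm and its handle end at z = 53 mm. It is centred on the rest to within about 1 mm across and balanced midway to within about 4 mm. Those figures are near the limit of the picture measurement.
- **Left alone:** I did not touch the tumbler or the loop tool. The final pictures show the tumbler in place. The loop tool was hidden behind the arm, and I last saw it unmoved while lifting the brush.

**What disagreed:**
- **Olive grip width:** the gripper read 62 mm on the olive jar, but 64 mm on the other two.
- **Olive set-down:** the olive jar gave no clear contact force. I kept lowering about 4 mm past the expected contact height before releasing, so it may have slipped slightly in the grip. It still stood upright on the bay floor afterwards.
- **Cameras:** the wrist and top cameras differed by 2 to 6 mm, so I averaged their readings.

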